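# Pack the slide boxes and secure the transport case

### The job

Open the labelling vise fully by its sliding jaw, lift out every slide box and put them all in the open transport case, side by side, none on top of another. Then shut the lid, and only after that turn both red turnbuttons fully across its front edge to secure it. Leave the vise jaw pushed fully shut again, and leave the rest of the bench undisturbed.

Things in the scene. Friction and masses are not known exactly. Their poses are not given: they have to be found in the camera images.
- vise: labelling vise, fixed: bed 215 x 240 mm, top 16 mm up (x -135 to +80 mm), grey fixed jaw at the far side (inner face x = +44 mm, top at 40 mm), blue sliding jaw at the near side. Origin: on the bench, midway between the shut jaws; x from sliding to fixed jaw, y along the jaws. Slide boxes start clamped on the bed, long axes along x, about 50 mm apart along y (some places may be empty).
- jaw (a joint): sliding jaw, m: 0 = shut, 0.055 = fully open (stop); slides to -x of the vise, stays where left (2.5 N friction). Shut, its inner face is at x = -44 mm; 220 mm long in y, 30 mm thick, top 42 mm above the bench. Its lip overhangs the near ends of the slide boxes by 5 mm, so they cannot be lifted until it is open.
- jaw_handle (a point): point on the middle of the black grip rib on top of the sliding jaw. The rib is 70 mm long along the vise's y, 12 mm thick in x and stands from 42 to 72.5 mm above the bench; this point is at its top centre.
- case: grey transport case, fixed: box 125 (x) x 226 (y) x 52 mm, walls and floor 5 mm (inside 115 x 216, 47 mm deep). Origin: on the bench under the box's centre; x from the front ledge to the lid hinge, y to the left. In front of the box (x -62 to -97 mm) a ledge 50 mm high carries two red turnbuttons.
- lid (a joint): white lid of the case, 125 x 226 x 8 mm, rad: 0 = shut, grows as it opens upward and away (+x of the case), at most 1.9. It is stiff and stays at any angle; closing it takes 1 to 3 N at its free edge. It starts open past upright.
- lid_hinge (a point): on the lid's hinge axis, middle of the far (+x) top edge of the case box, 52.5 mm above the bench; the axis runs along the case's y; the lid's underside lies at this height when shut, its top 8 mm higher, and its free edge 125 mm from the hinge.
- lid_handle (a point): grip point at the end of the black knob in the middle of the lid's outer (upper) face, 30 mm from its free edge and 35 mm off the face.
- turn_left (a joint): red turnbutton on the left (+y of the case) of the ledge, turning about an upright pivot, rad: 0 = secured, its wing pointing to +x of the case, across the lid's front edge (end stop); about 1.5 = open, its wing pointing to +y of the case along the ledge. It stays where it is left (friction 0.04 N m, about 1 N at the wing's end).
- turn_left_pivot (a point): top of the left turnbutton on its pivot axis, 82 mm above the bench, on the ledge 79.5 mm in front of the case's origin and 62 mm to its left. The wing is a bar 14 mm wide and 18 mm high (64 to 82 mm above the bench), running from 10 mm behind the pivot to 58 mm beyond it; the shut lid's top is 60.5 mm above the bench.
- turn_left_tip (a point): top of the free end of the left turnbutton's wing, 58 mm from the pivot, 82 mm above the bench.
- turn_right (a joint): red turnbutton on the right (-y of the case) of the ledge, turning about an upright pivot, rad: 0 = secured, its wing pointing to +x of the case, across the lid's front edge (end stop); about 1.5 = open, its wing pointing to -y of the case along the ledge. It stays where it is left (friction 0.04 N m, about 1 N at the wing's end).
- turn_right_pivot (a point): top of the right turnbutton on its pivot axis, 82 mm above the bench, on the ledge 79.5 mm in front of the case's origin and 62 mm to its right. The wing is a bar 14 mm wide and 18 mm high (64 to 82 mm above the bench), running from 10 mm behind the pivot to 58 mm beyond it; the shut lid's top is 60.5 mm above the bench.
- turn_right_tip (a point): top of the free end of the right turnbutton's wing, 58 mm from the pivot, 82 mm above the bench.
- slides0: yellow slide box (may be absent): flat body 85 (x) x 36 (y) x 18 mm with a grip rib 56 long (x) x 12 wide (y) x 20 mm high along the middle of its top, 38 mm high in all, 90 g. Origin: centre of its underside, x along its length, z up through the rib.
- slides1: orange slide box (may be absent): flat body 85 (x) x 36 (y) x 18 mm with a grip rib 56 long (x) x 12 wide (y) x 20 mm high along the middle of its top, 38 mm high in all, 90 g. Origin: centre of its underside, x along its length, z up through the rib.
- slides2: blue slide box (may be absent): flat body 85 (x) x 36 (y) x 18 mm with a grip rib 56 long (x) x 12 wide (y) x 20 mm high along the middle of its top, 38 mm high in all, 90 g. Origin: centre of its underside, x along its length, z up through the rib.
- slides3: green slide box (may be absent): flat body 85 (x) x 36 (y) x 18 mm with a grip rib 56 long (x) x 12 wide (y) x 20 mm high along the middle of its top, 38 mm high in all, 90 g. Origin: centre of its underside, x along its length, z up through the rib.
- dropper: amber dropper bottle, 34 mm across, 98 mm tall; not part of the job, leave it alone. Origin: centre of its underside.
- dish: single red culture dish, 60 mm across, 14 mm high; not part of the job, leave it alone. Origin: centre of its underside.
- pens: red pot of pens, 72 mm across, 150 mm tall; not part of the job, leave it alone. Origin: centre of its underside.
- marker: white marker pen lying down, 130 mm long, 16 mm thick; not part of the job, leave it alone. Origin: centre of its underside.
- timer: white bench timer, 30 x 70 x 60 mm; not part of the job, leave it alone. Origin: centre of its underside.
There are look-alikes about, which are no part of the job. Several things have the shape of the slides3; the one meant has the colours described above.

How it is judged:
By the outcome, as a careful person would: the job done as asked, in the order asked, and still so for the second after the job is handed in, with the robot touching nothing.
Of slides0, slides1, slides2, slides3 only 2 to 4 are there at a start; the rules pass over those that are not, and their reading is None.
At some moment in a run one of slides0, slides1, slides2, slides3 may be knocked a few centimetres aside while the robot is not near it.
Once in a run the grip may slacken for a moment while it holds something.
It also fails if it takes over 210 s, if anything falls off the work surface, if the arm or the gripper's body presses on something with over 40 N, if the wrist force passes 120 N, or if a joint passes its speed limit or range.

### The arm

A 6-joint arm with a two-finger parallel gripper is mounted at the origin on the work surface. World frame = base frame: x ahead of the robot, y to its left, z up, the work surface at z = 0. Lengths are in m, angles in degrees, forces in N, time in s.
With the tool pointing down it reaches from about 0.375 to 0.9 m from the base axis. Payload 3.1 kg.
Tool frame: the origin (TCP) lies midway between the tips of the shut fingers; the grasp point (between the pads) lies 19 mm behind it (bot.hold_point_z is the distance from the TCP to the grasp point, in m); z points along the fingers, y is the line along which they close (so a half turn about z gives the same grasp; the last joint's range is limited). The gripper opens to 87 mm and grips with 3 to 60 N. Pads are 19 mm wide; open, the fingers measure 117 mm over their backs; the gripper's body (75 mm by 190 mm) begins 51 mm behind the grasp point.
Start: joints at [-76.289, 30.224, 82.088, -0, 67.689, -10.227], TCP at [0.254, -0.571, 0.223] pointing down, gripper open.
Joint ranges: [-176.69, 176.69], [-43.24, 126.21], [12.49, 139.97], [-82, 262], [0, 151.66], [-163.58, 163.58]. Speed limits (degrees/s): [159.86, 159.86, 180, 180, 180, 180].

### API

Orientations are given as a 3x3 rotation matrix whose columns are the frame's x, y, z axes.
In Python, from rig import read_state, optics, order, bot gives the robot as it stands.
- The arm moves only by the tool drive_tool, never from a script. Its argument "steps" is a list of rows, each a list of 7 numbers: the finger opening in mm, from 0 to 87, then the shift along the tool's x, y, z normalised to -1 to 1, where 1 is 0.12 m, then the turn, a rotation vector about the tool's x, y, z normalised to -1 to 1, where 1 is 1.5 rad. In form: [[jaw, tx, ty, tz, ax, ay, az], ...]. A call has 1 to 8 rows; each row is the pose to reach, as a shift and turn from the pose commanded when the call began, along the tool's axes at that moment; what a row does not reach only later rows make up. A row lasts 1/10 s, in which the tool goes at most 50 mm and 8.59 degrees, less where a joint would pass 70% of its speed; a pose out of reach is approached as far as the arm can. A call with a number of a shift or a turn outside -1 to 1 is refused whole. A call with a gripper value outside its range is refused whole. The fingers move at their own pace and stop on an object; the grip force is fixed at half the most. Time passes only in rows, so rows that repeat a pose let the fingers close. It gives the time, the measured TCP pose, the force, the opening and the grip force at its end, in the units of the state.
- read_state(): the state, without advancing time (a new reading comes with each control period).
- optics.capture(name): name is "scene" or "top" or "wrist"; returns a dict with "color" (400x640x3 uint8, blue, green, red), "range_z" (400x640 float32, m along the optical axis (not along the pixel's ray), 0 where there is no reading), "fx", "fy", "cx", "cy" (pixels), "D" ([k1, k2, p1, p2, k3] as OpenCV has them; the pictures are not rectified), "rvec" (rotation vector, rad) and "tvec" (3), from world to camera coordinates, as OpenCV has them. Camera axes: x right, y down, z forward; pixel columns grow to the right and rows downward; lengths in m; the calibration is good to about 2 mm. A picture is of the moment at which its call begins.
- order.hand_in(): hands the job in; it is judged then, once.
The state is a dict: "time_s": time; "joint_positions": joint angles; "qvel": joint speeds; "tau": joint torques, N m; "position": TCP position; "tcp_rot": TCP orientation; "force": force on the tool from outside, world axes, zero at the start; "moment": the same for the moment, N m; "opening": opening from 0.0 (shut) to 1.0 (fully open); "grasp_force": force on a finger pad.
Only numpy, scipy, OpenCV 4.12 (cv2) and the standard library are available. Lean on these libraries where they do the work, as an engineer would, in place of code of your own. Each camera call takes 0.05 s, during which the arm holds its last target. There are 200 camera calls.

## Working session

There is one attempt and no reset: what is moved stays moved. The work goes in short steps, Python scripts to look and compute and a tool call to move; the robot and the scene stay as the last step left them, time stands still between calls to the robot, and variables do not carry over. Pictures are saved under pics/ and viewed, at most 14 in all, crops included, and the job is handed in when it is done.

Besides the shell and the picture viewer there is one more tool, called after "Emit:" by a JSON object that holds its "name" and its "arguments". drive_tool: Moves the arm, as the interface text tells. Scaled input: -1 to 1 covers 0.12 m each way for a shift and 1.5 rad each way for a turn. Its arguments: {"type":"object","properties":{"steps":{"type":"array"}},"required":["steps"]}

```bash
mkdir -p pics; ls
cat > h.py <<'E'
import numpy as np, cv2
from rig import read_state, optics, order, bot
def cap(n,save=None):
    c=optics.capture(n)
    if save: cv2.imwrite('pics/'+save+'.png',c['color'])
    return c
def cam(c):
    K=np.array([[c['fx'],0,c['cx']],[0,c['fy'],c['cy']],[0,0,1.]]);R=cv2.Rodrigues(np.array(c['rvec'],float))[0]
    return K,np.array(c['D'],float),R,np.array(c['tvec'],float).ravel()
def ray(c,uv,z):
    K,D,R,t=cam(c);p=cv2.undistortPoints(np.array(uv,float).reshape(-1,1,2),K,D).reshape(-1,2)
    d=np.c_[p,np.ones(len(p))]@R;o=-R.T@t
    return o+d*((z-o[2])/d[:,2])[:,None]
def cloud(c):
    K,D,R,t=cam(c);h,w=c['range_z'].shape
    g=np.stack(np.meshgrid(np.arange(w),np.arange(h)),-1).reshape(-1,1,2).astype(float)
    p=cv2.undistortPoints(g,K,D).reshape(-1,2);z=c['range_z'].reshape(-1,1)
    return (((np.c_[p,np.ones(len(p))]*z)-t)@R).reshape(h,w,3)
E
python3 - <<'E'
from h import *
a=cap('scene','s0');b=cap('top','t0')
np.savez('t0.npz',P=cloud(b),c=b['color']);np.savez('s0.npz',P=cloud(a),c=a['color'])
s=read_state();print(s['position'],s['tcp_rot'],s['time_s'],bot.hold_point_z)
E
```

```text
pics
[ 0.25345264 -0.57057717  0.22165285] [[ 9.13992233e-01  4.05731421e-01 -4.59451240e-04]
 [ 4.05731527e-01 -9.13990313e-01  1.90662009e-03]
 [ 3.53641694e-04 -1.92904980e-03 -9.99998077e-01]] 0.1 0.0187
```

View pics/t0.png

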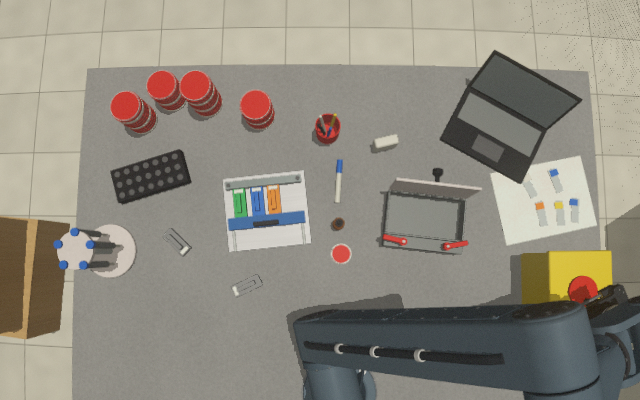

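View pics/s0.png

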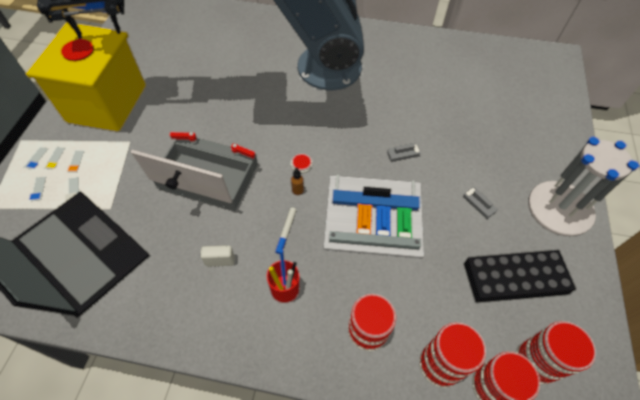

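The top view shows green (239,202), blue (257,200) and orange (273,199) boxes in the vise. Yellow is absent, and two grey look-alikes lie loose at (177,241) and (247,286). The case is at (423,222) with red buttons at (395,239) and (456,245), and the lid is open at (437,187). The boxes meant are the coloured ones clamped in the vise, so I'll confirm that in an enlarged crop while measuring.

Run:
```python
from h import *
f=np.load('t0.npz');P=f['P'];c=f['c'];hsv=cv2.cvtColor(c,cv2.COLOR_BGR2HSV)
big=np.hstack([cv2.resize(c[160:260,210:320],None,fx=3.6,fy=3.6,interpolation=2),cv2.resize(c[160:260,375:487],None,fx=3.5,fy=3.6,interpolation=2)]);cv2.imwrite('pics/crop.png',big)
def comp(lo,hi,roi,n,zr):
    m=cv2.inRange(hsv,lo,hi);k=np.zeros_like(m);k[roi[1]:roi[3],roi[0]:roi[2]]=1;m=((m>0)&(k>0)&(P[...,2]>zr[0])&(P[...,2]<zr[1])).astype(np.uint8)
    N,L,S,C=cv2.connectedComponentsWithStats(m)
    for i in range(1,N):
        if S[i,4]>12:
            q=P[L==i];r=cv2.minAreaRect((q[:,:2]*1000).astype(np.float32))
            print(n,S[i],'med',q.mean(0).round(4),'rect',np.round(r[0],1),np.round(r[1],1),round(r[2],1))
V=(215,165,318,258);C=(375,170,490,258)
comp((5,120,90),(25,255,255),V,'orange',(.01,.1))
comp((100,120,60),(125,255,255),V,'blue',(.01,.1))
comp((45,100,60),(85,255,255),V,'green',(.01,.1))
comp((0,0,0),(180,255,60),V,'rib',(.045,.1))
comp((0,120,80),(4,255,255),C,'red',(.05,.11))
comp((0,0,0),(180,255,255),C,'casetop',(.044,.057))
comp((0,0,0),(180,255,255),C,'lid',(.1,.3))
comp((0,0,0),(180,255,255),V,'bed',(.010,.022))
comp((0,0,0),(180,255,255),V,'jawtops',(.0385,.05))
s=np.load('s0.npz');Q=s['P'];
```

```text
orange [267 184  14  30 303] med [0.5498 0.1917 0.0398] rect [554.8 193.5] [82.2 37. ] 5.4
blue [229 186  76  44 969] med [0.508  0.2204 0.0419] rect [534.  217.4] [116.  215.5] 6.6
green [233 188  14  30 293] med [0.5372 0.2883 0.04  ] rect [542.5 290.2] [82.2 34.4] 6.1
red [383 234  24  11 129] med [ 0.4393 -0.1463  0.0802] rect [ 438.4 -147.2] [66.7 20.3] 80.6
red [443 241  25   9 126] med [ 0.4238 -0.3141  0.0803] rect [ 422.7 -316.4] [18.  67.1] 6.7
casetop [ 384  189   83   66 1179] med [ 0.4607 -0.237   0.0503] rect [ 489.6 -239.4] [226.5 162.3] 83.9
lid [392 170  90  25 844] med [ 0.5797 -0.2457  0.152 ] rect [ 596.3 -250.8] [227.4  51. ] 83.7
bed [ 222  170   90   82 3003] med [0.5016 0.2007 0.0162] rect [522.9 215.6] [215.8 241.5] 6.5
bed [245 187   8  29 133] med [0.5484 0.2669 0.0162] rect [548.4 266.9] [81.8 14.4] 6.7
bed [263 186   6  28 101] med [0.5543 0.2173 0.0157] rect [554.1 217.1] [80.5 10.6] 6.3
jawtops [225 174  76  15 412] med [0.6047 0.2251 0.0412] rect [603.8 224.1] [ 23.7 218.9] 6.3
jawtops [227 210  79  20 741] med [0.4948 0.2135 0.0431] rect [494.8 212.5] [ 36.9 221.7] 6.6
```

View pics/crop.png

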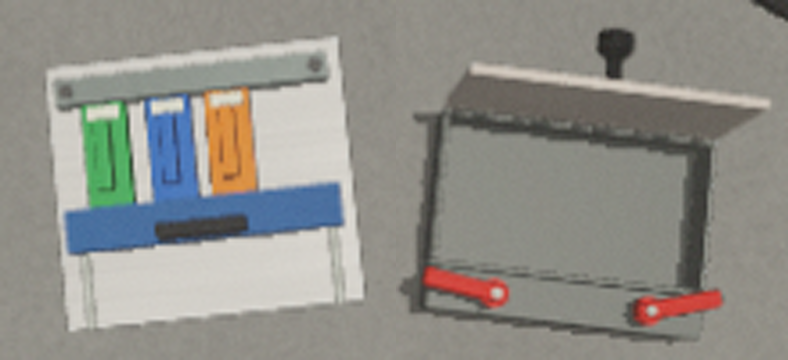

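The crop shows green, blue and orange boxes clamped in the vise with the slot nearest the case empty, and a black grip rib at crop (201,228), about (265.8,223.3) in the full image. These three coloured boxes fit the description. The grey ones outside the vise do not.

```bash
cat >> h.py <<'E'
def frame(o,deg):
    a=np.radians(deg);return np.array(o,float),np.array([[np.cos(a),-np.sin(a)],[np.sin(a),np.cos(a)]])
VISE=frame((.5502,.2187),6.5); CASE=frame((.5067,-.2413),-6.2)
def w(F,x,y): return F[0]+F[1]@np.array([x,y])
def loc(F,p): return (np.array(p)[...,:2]-F[0])@F[1]
from scipy.spatial.transform import Rotation as Ro
def RY(yaw): a=np.radians(yaw);c,s=np.cos(a),np.sin(a);return np.array([[c,s,0],[s,-c,0],[0,0,-1.]])
def plan(*wps):
    """wps: (xyz,yaw); prints calls from the measured pose"""
    s=read_state();p=np.array(s['position']);R=np.array(s['tcp_rot'])
    print('at',p.round(4),'F',np.round(s['force'],1),'open',round(s['opening']*87,1),'g',round(s['grasp_force'],1),'t',s['time_s'])
    for q,yaw in wps:
        q=np.array(q,float);Rt=RY(yaw);rv=Ro.from_matrix(R.T@Rt).as_rotvec();d=R.T@(q-p)
        if np.abs(rv).max()<1.49: segs=[(d,rv)]
        else: segs=[(d/2,rv/2)]
        n=int(np.ceil(np.abs(d).max()/.12-1e-6)) or 1
        first=True
        for i in range(n):
            dd=R.T@(q-p)/(n-i);r=rv if first else rv*0
            print('->',q.round(3),'call',(dd/.12).round(3).tolist(),(r/1.5).round(3).tolist(),'rows>=',int(max(np.ceil(np.linalg.norm(dd)/.05),np.ceil(np.degrees(np.linalg.norm(r))/8.59))))
            p=p+R@dd
            if first: R=Rt;first=False
E
python3 - <<'E'
from h import *
f=np.load('t0.npz');P=f['P'];c=f['c'];g=c.max(2)
k=np.zeros(g.shape,bool);k[215:232,240:290]=1
m=k&(P[...,2]>.058)&(P[...,2]<.09);q=P[m];print(m.sum(),q.mean(0) if m.any() else '',g[k].min())
if m.any(): print(cv2.minAreaRect((q[:,:2]*1000).astype(np.float32)), loc(VISE,q.mean(0)))
for z in(.0725,): print(loc(VISE,ray(optics.capture('top'),[[265.8,222.8]],z)[0]))
hp=w(VISE,-.059,0);print('handle nominal',hp)
plan(((.36,-.2,.25),23.9),((*hp,.2),96.5),((*hp,.10),96.5))
E
```

```text
118 [0.48415509 0.21013357 0.07176561] 56
((484.575927734375, 210.4062042236328), (12.314509391784668, 69.8785400390625), 6.694730281829834) [-0.06659011 -0.00103487]
[-0.06832065 -0.00207703]
handle nominal [0.49157926 0.21202101]
at [ 0.2535 -0.5707  0.2218] F [ 0.9 -0.2  0.7] open 86.7 g 0.0 t 0.15
-> [ 0.36 -0.2   0.25] call [0.688, -0.821, -0.077] [-0.001, -0.0, 0.0] rows>= 3
-> [ 0.36 -0.2   0.25] call [0.688, -0.821, -0.078] [-0.0, -0.0, 0.0] rows>= 3
-> [ 0.36 -0.2   0.25] call [0.688, -0.821, -0.078] [-0.0, -0.0, 0.0] rows>= 3
-> [0.492 0.212 0.2  ] call [0.798, -0.898, 0.139] [0.0, 0.0, -0.845] rows>= 9
-> [0.492 0.212 0.2  ] call [1.096, 0.493, 0.139] [0.0, 0.0, -0.0] rows>= 3
-> [0.492 0.212 0.2  ] call [1.096, 0.493, 0.139] [0.0, 0.0, -0.0] rows>= 3
-> [0.492 0.212 0.1  ] call [0.0, 0.0, 0.833] [0.0, 0.0, 0.0] rows>= 2
```

```bash
sed -i 's/np.abs(d).max()\/.12-1e-6/np.linalg.norm(d)\/.12-1e-6/' h.py
python3 - <<'E'
from h import *
plan(((.36,-.2,.25),23.9),((.4846,.2104,.2),96.5),((.4846,.2104,.10),96.5))
E
```

```text
at [ 0.2535 -0.5707  0.2218] F [ 0.9 -0.2  0.7] open 86.7 g 0.0 t 0.15
-> [ 0.36 -0.2   0.25] call [0.516, -0.616, -0.058] [-0.001, -0.0, 0.0] rows>= 2
-> [ 0.36 -0.2   0.25] call [0.516, -0.616, -0.059] [-0.0, -0.0, 0.0] rows>= 2
-> [ 0.36 -0.2   0.25] call [0.516, -0.616, -0.059] [-0.0, -0.0, 0.0] rows>= 2
-> [ 0.36 -0.2   0.25] call [0.516, -0.616, -0.059] [-0.0, -0.0, 0.0] rows>= 2
-> [0.485 0.21  0.2  ] call [0.584, -0.677, 0.104] [0.0, 0.0, -0.845] rows>= 9
-> [0.485 0.21  0.2  ] call [0.82, 0.355, 0.104] [0.0, 0.0, -0.0] rows>= 3
-> [0.485 0.21  0.2  ] call [0.82, 0.355, 0.104] [0.0, 0.0, -0.0] rows>= 3
-> [0.485 0.21  0.2  ] call [0.82, 0.355, 0.104] [0.0, 0.0, -0.0] rows>= 3
-> [0.485 0.21  0.1  ] call [0.0, 0.0, 0.833] [0.0, 0.0, 0.0] rows>= 2
```

Emit:
{"name": "drive_tool", "arguments": {"steps": [[60,0.69,-0.82,-0.08,0,0,0],[60,0.69,-0.82,-0.08,0,0,0],[60,0.69,-0.82,-0.08,0,0,0],[60,0.69,-0.82,-0.08,0,0,0]]}}

```text
time_s: 0.55
position: [0.2899, -0.4428, 0.232]
tcp_rot: [[0.913, 0.409, -0.001], [0.409, -0.913, 0.004], [0.001, -0.004, -1.0]]
force: [0.3, 0.2, 0.6]
opening: 0.737
grasp_force: 0.0
```

Emit:
{"name": "drive_tool", "arguments": {"steps": [[60,0.69,-0.82,-0.08,0,0,0],[60,0.69,-0.82,-0.08,0,0,0],[60,0.69,-0.82,-0.08,0,0,0],[60,0.69,-0.82,-0.08,0,0,0]]}}

```text
time_s: 0.95
position: [0.3253, -0.321, 0.2418]
tcp_rot: [[0.913, 0.409, -0.001], [0.409, -0.913, 0.002], [0.0, -0.002, -1.0]]
force: [0.1, 0.2, -0.2]
opening: 0.688
grasp_force: 0.0
```

Emit:
{"name": "drive_tool", "arguments": {"steps": [[60,0.69,-0.82,-0.08,0,0,0],[60,0.69,-0.82,-0.08,0,0,0],[60,0.69,-0.82,-0.08,0,0,0],[60,0.69,-0.82,-0.08,0,0,0]]}}

```text
time_s: 1.35
position: [0.3614, -0.199, 0.2515]
tcp_rot: [[0.913, 0.409, 0.0], [0.409, -0.913, 0.0], [0.0, -0.0, -1.0]]
force: [-0.3, -0.7, 0.3]
opening: 0.692
grasp_force: 0.0
```

Emit:
{"name": "drive_tool", "arguments": {"steps": [[60,0.7,-0.8,0.1,0,0,-0.7],[60,0.7,-0.8,0.1,0,0,-0.7],[60,0.7,-0.8,0.1,0,0,-0.7],[60,0.7,-0.8,0.1,0,0,-0.7],[60,0.7,-0.8,0.1,0,0,-0.7],[60,0.7,-0.8,0.1,0,0,-0.7],[60,0.7,-0.8,0.1,0,0,-0.7],[60,0.7,-0.8,0.1,0,0,-0.7]]}}

```text
time_s: 2.15
position: [0.4, -0.081, 0.2393]
tcp_rot: [[0.104, 0.995, 0.001], [0.995, -0.104, -0.001], [-0.001, 0.001, -1.0]]
force: [0.1, -0.4, -0.6]
opening: 0.691
grasp_force: 0.0
```

Run:
```python
from h import *
plan(((.4846,.2104,.15),96.5),((.4846,.2104,.09),96.5))
```

```text
at [ 0.4    -0.081   0.2393] F [ 0.1 -0.4 -0.6] open 60.1 g 0.0 t 2.15
-> [0.485 0.21  0.15 ] call [0.83, 0.149, 0.247] [0.001, 0.001, -0.145] rows>= 3
-> [0.485 0.21  0.15 ] call [0.778, 0.325, 0.248] [0.0, 0.0, -0.0] rows>= 3
-> [0.485 0.21  0.15 ] call [0.778, 0.325, 0.248] [0.0, 0.0, -0.0] rows>= 3
-> [0.485 0.21  0.09 ] call [0.0, 0.0, 0.5] [0.0, 0.0, 0.0] rows>= 2
```

Emit:
{"name": "drive_tool", "arguments": {"steps": [[60,0.83,0.15,0,0,0,-0.145],[60,0.83,0.15,0,0,0,-0.145],[60,0.83,0.15,0,0,0,-0.145],[60,0.83,0.15,0,0,0,-0.145]]}}

```text
time_s: 2.55
position: [0.4277, 0.0184, 0.2392]
tcp_rot: [[-0.114, 0.993, 0.0], [0.993, 0.114, -0.001], [-0.001, 0.0, -1.0]]
force: [0.0, -0.2, 0.4]
opening: 0.688
grasp_force: 0.0
```

Emit:
{"name": "drive_tool", "arguments": {"steps": [[60,0.78,0.325,0.37,0,0,0],[60,0.78,0.325,0.37,0,0,0],[60,0.78,0.325,0.37,0,0,0],[60,0.78,0.325,0.37,0,0,0]]}}

```text
time_s: 2.95
position: [0.4551, 0.1152, 0.1941]
tcp_rot: [[-0.114, 0.994, -0.002], [0.994, 0.114, -0.001], [-0.001, -0.002, -1.0]]
force: [-0.8, 0.1, 0.6]
opening: 0.688
grasp_force: 0.0
```

Emit:
{"name": "drive_tool", "arguments": {"steps": [[60,0.78,0.325,0.37,0,0,0],[60,0.78,0.325,0.37,0,0,0],[60,0.78,0.325,0.37,0,0,0],[60,0.78,0.325,0.37,0,0,0]]}}

```text
time_s: 3.35
position: [0.4834, 0.2123, 0.1503]
tcp_rot: [[-0.114, 0.993, -0.001], [0.993, 0.114, -0.001], [-0.001, -0.001, -1.0]]
force: [-0.5, -0.4, 0.2]
opening: 0.69
grasp_force: 0.0
```

Run:
```python
from h import *
c=cap('top')
plan(((.4846,.2104,.09),96.5),((.4846,.2104,.05),96.5),((*(np.array([.4846,.2104])-.055*VISE[1][:,0]),.05),96.5))
print(c['color'][223,266])
```

```text
at [0.4831 0.2116 0.1508] F [-0.7 -0.6  1.2] open 60.2 g 0.0 t 3.4
-> [0.485 0.21  0.09 ] call [-0.011, 0.011, 0.506] [-0.0, 0.001, 0.0] rows>= 2
-> [0.485 0.21  0.05 ] call [0.0, 0.0, 0.333] [0.0, 0.0, 0.0] rows>= 1
-> [0.43  0.204 0.05 ] call [0.0, -0.458, 0.0] [0.0, 0.0, 0.0] rows>= 2
[103  98  89]
```

Emit:
{"name": "drive_tool", "arguments": {"steps": [[34,-0.01,0.01,0.3,0,0,0],[34,-0.01,0.01,0.3,0,0,0],[34,-0.01,0.01,0.3,0,0,0],[34,-0.01,0.01,0.3,0,0,0],[34,-0.01,0.01,0.83,0,0,0],[34,-0.01,0.01,0.83,0,0,0],[34,-0.01,0.01,0.83,0,0,0]]}}

```text
time_s: 4.1
position: [0.4834, 0.2117, 0.0503]
tcp_rot: [[-0.114, 0.993, -0.003], [0.993, 0.114, -0.001], [-0.0, -0.003, -1.0]]
force: [-0.4, -0.3, -0.4]
opening: 0.396
grasp_force: 0.0
```

Emit:
{"name": "drive_tool", "arguments": {"steps": [[0,0,0,0,0,0,0],[0,0,0,0,0,0,0],[0,0,0,0,0,0,0],[0,0,0,0,0,0,0],[0,0,0,0,0,0,0]]}}

```text
time_s: 4.6
position: [0.4825, 0.2121, 0.052]
tcp_rot: [[-0.114, 0.993, -0.003], [0.993, 0.114, -0.0], [-0.0, -0.003, -1.0]]
force: [-5.1, -0.1, 7.1]
opening: 0.13
grasp_force: 30.0
```

Emit:
{"name": "drive_tool", "arguments": {"steps": [[0,0,-0.1,0,0,0,0],[0,0,-0.2,0,0,0,0],[0,0,-0.3,0,0,0,0],[0,0,-0.4,0,0,0,0],[0,0,-0.43,0,0,0,0],[0,0,-0.46,0,0,0,0],[0,0,-0.48,0,0,0,0],[0,0,-0.48,0,0,0,0]]}}

```text
time_s: 5.4
position: [0.4279, 0.206, 0.0519]
tcp_rot: [[-0.114, 0.993, 0.004], [0.993, 0.114, 0.001], [0.0, 0.004, -1.0]]
force: [3.0, -0.1, 6.9]
opening: 0.138
grasp_force: 30.0
```

Run:
```python
from h import *
plan()
```

```text
at [0.4279 0.206  0.0519] F [ 3.  -0.1  6.9] open 12.0 g 30.0 t 5.4
```

Emit:
{"name": "drive_tool", "arguments": {"steps": [[0,0,-0.03,0,0,0,0],[0,0,-0.03,0,0,0,0],[0,0,-0.03,0,0,0,0]]}}

```text
time_s: 5.7
position: [0.4279, 0.206, 0.0519]
tcp_rot: [[-0.114, 0.993, 0.01], [0.993, 0.114, 0.002], [0.001, 0.01, -1.0]]
force: [8.3, 0.2, 2.4]
opening: 0.134
grasp_force: 30.1
```

Emit:
{"name": "drive_tool", "arguments": {"steps": [[34,0,0.03,0,0,0,0],[34,0,0.03,0,0,0,0],[34,0,0.03,0,0,0,0],[34,0,0.03,-0.5,0,0,0],[34,0,0.03,-1,0,0,0],[34,0,0.03,-1,0,0,0],[34,0,0.03,-1,0,0,0]]}}

```text
time_s: 6.4
position: [0.4278, 0.2061, 0.1734]
tcp_rot: [[-0.115, 0.993, 0.005], [0.993, 0.115, 0.001], [0.001, 0.005, -1.0]]
force: [-0.3, -0.9, -0.6]
opening: 0.39
grasp_force: 0.0
```

Emit:
{"name": "drive_tool", "arguments": {"steps": [[34,-0.8,0,-0.3,0,0,0.5],[34,-0.8,0,-0.3,0,0,0.5],[34,-0.8,0,-0.3,0,0,0.5],[34,-0.8,0,-0.3,0,0,0.5],[34,-0.8,0,-0.3,0,0,0.5],[34,-0.8,0,-0.3,0,0,0.5],[34,-0.8,0,-0.3,0,0,0.5]]}}

```text
time_s: 7.1
position: [0.4367, 0.1104, 0.2058]
tcp_rot: [[0.591, 0.807, -0.003], [0.807, -0.591, 0.0], [-0.002, -0.003, -1.0]]
force: [-0.1, -0.3, -1.2]
opening: 0.39
grasp_force: 0.0
```

```bash
cat >> h.py <<'E'
COL={'orange':((5,120,90),(20,255,255)),'blue':((100,120,60),(125,255,255)),'green':((45,100,60),(85,255,255)),'yellow':((22,120,90),(34,255,255)),}
def boxes(c,F,roi,zbase):
    """colour patches at about body height+zbase; prints rect of full colour points in frame F"""
    P=cloud(c);hsv=cv2.cvtColor(c['color'],cv2.COLOR_BGR2HSV);L=loc(F,P)*1000
    for n,(lo,hi) in COL.items():
        m=(cv2.inRange(hsv,lo,hi)>0)&(L[...,0]>roi[0])&(L[...,0]<roi[1])&(L[...,1]>roi[2])&(L[...,1]<roi[3])&(P[...,2]>zbase+.008)
        if m.sum()<30: print(n,'none',m.sum());continue
        N,B,S,_=cv2.connectedComponentsWithStats(m.astype(np.uint8))
        for i in range(1,N):
            if S[i,4]<40: continue
            mm=B==i
            r=cv2.minAreaRect(L[mm].astype(np.float32));t=mm&(P[...,2]>zbase+.030)
            q=L[t] if t.sum()>5 else L[mm]
            rr=cv2.minAreaRect(q.astype(np.float32))
            print(n,mm.sum(),'body',np.round(r[0],1),np.round(r[1],1),round(r[2],1),'| rib',t.sum(),np.round(q.mean(0),1),np.round(rr[0],1),np.round(rr[1],1),round(rr[2],1),'ztop',P[mm][:,2].max().round(3))
E
python3 - <<'E'
from h import *
c=cap('top','t1');boxes(c,VISE,(-50,60,-120,120),.016)
hsv=cv2.cvtColor(c['color'],cv2.COLOR_BGR2HSV);P=cloud(c);L=loc(VISE,P)*1000
m=(P[...,2]>.058)&(P[...,2]<.085)&(abs(L[...,1])<50)&(L[...,0]>-140)&(L[...,0]<-50)
print('rib',m.sum(),L[m].mean(0))
plan()
E
```

```text
orange 277 body [  4.7 -26.8] [35.6 74.9] 89.2 | rib 82 [ -1.4 -27.3] [ -0.4 -27.2] [12.3 53.8] 89.3 ztop 0.06
blue 272 body [-0.2 20.9] [34.3 84.3] 89.7 | rib 84 [-2.2 20.3] [-1.7 20.6] [52.2 12.2] 0.1 ztop 0.062
green 302 body [ 0.  71.9] [34.5 84.2] 89.5 | rib 82 [-2.1 72.2] [-1.8 72.3] [12.6 51.1] 88.4 ztop 0.06
yellow none 0
rib 9 [-120.33615201   31.95220307]
at [0.437  0.1104 0.206 ] F [-0.3  1.2  0.8] open 33.5 g 0.0 t 7.15
```

```bash
cat >> h.py <<'E'
def leg_pick(x,y,z=.037,yaw=6.5): p=w(VISE,x,y); plan(((*p,.15),yaw),((*p,z),yaw))
def leg_place(x,y,z=.029): p=w(CASE,x,y); plan(((*p,.2),-6.2),((*p,z),-6.2))
E
python3 - <<'E'
from h import *
leg_pick(-.001,-.0272)
E
```

```text
at [0.437  0.1104 0.206 ] F [-0.3  1.2  0.8] open 33.5 g 0.0 t 7.15
-> [0.552 0.192 0.15 ] call [0.557, 0.188, 0.232] [-0.001, 0.001, 0.55] rows>= 6
-> [0.552 0.192 0.15 ] call [0.516, -0.281, 0.234] [-0.0, 0.0, 0.0] rows>= 2
-> [0.552 0.192 0.037] call [0.0, 0.0, 0.942] [0.0, 0.0, 0.0] rows>= 3
```

Emit:
{"name": "drive_tool", "arguments": {"steps": [[34,0.56,0.19,0,0,0,0.55],[34,0.56,0.19,0,0,0,0.55],[34,0.56,0.19,0,0,0,0.55],[34,0.56,0.19,0,0,0,0.55],[34,0.56,0.19,0,0,0,0.55],[34,0.56,0.19,0,0,0,0.55],[34,0.56,0.19,0,0,0,0.55]]}}

```text
time_s: 7.85
position: [0.4957, 0.1511, 0.2064]
tcp_rot: [[0.994, 0.112, -0.001], [0.112, -0.994, -0.0], [-0.001, -0.0, -1.0]]
force: [0.3, -0.5, -0.4]
opening: 0.387
grasp_force: 0.0
```

Emit:
{"name": "drive_tool", "arguments": {"steps": [[34,0.52,-0.28,0.46,0,0,0],[34,0.52,-0.28,0.46,0,0,0],[34,0.52,-0.28,0.46,0,0,0],[34,0.52,-0.28,0.46,0,0,0],[34,0.52,-0.28,0.46,0,0,0]]}}

```text
time_s: 8.35
position: [0.5537, 0.1909, 0.1521]
tcp_rot: [[0.994, 0.111, -0.001], [0.111, -0.994, -0.0], [-0.001, 0.0, -1.0]]
force: [-0.7, -0.8, -0.6]
opening: 0.39
grasp_force: 0.0
```

Run:
```python
from h import *
c=cap('wrist','w1');boxes(c,VISE,(-60,60,-120,120),.016)
leg_pick(-.001,-.0272)
```

```text
orange 2852 body [ -1.8 -28.2] [35.7 83.8] 89.3 | rib 812 [ -0.3 -28.1] [ -1.8 -28.3] [11.6 55.4] 89.5 ztop 0.056
orange 231 body [29.8 -7.1] [ 1.6 13.6] 89.0 | rib 231 [31.9 -7.3] [29.8 -7.1] [ 1.6 13.6] 89.0 ztop 0.244
orange 305 body [ 29.6 -49.7] [14.3  1.5] 0.7 | rib 305 [ 32.  -49.5] [ 29.6 -49.7] [14.3  1.5] 0.7 ztop 0.244
orange 4843 body [ 23.6 -37.2] [83.4  3.1] 89.3 | rib 4843 [ 23.5 -39.8] [ 23.6 -37.2] [83.4  3.1] 89.3 ztop 0.253
blue 2750 body [-1.3 19.3] [84.6 35.8] 0.1 | rib 864 [-1.2 18.7] [-2.4 19.2] [12.3 56. ] 89.8 ztop 0.056
green 2903 body [-0.7 70.6] [36.7 83.8] 89.4 | rib 936 [-0.5 69.6] [-1.6 70.6] [55.3 12.5] 0.3 ztop 0.056
yellow none 15
at [0.5539 0.1908 0.1526] F [ 0.9 -1.  -0.2] open 33.9 g 0.0 t 8.4
-> [0.552 0.192 0.15 ] call [-0.013, -0.008, 0.022] [0.0, -0.0, -0.002] rows>= 1
-> [0.552 0.192 0.037] call [0.0, 0.0, 0.942] [0.0, 0.0, 0.0] rows>= 3
```

View pics/w1.png

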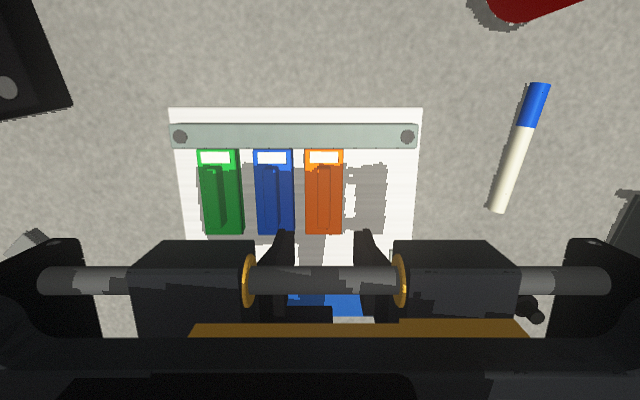

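The wrist view shows orange at (324,192) between the finger lines at (283,260) and (365,260), with blue at (273,192) and green at (219,192). The jaw is clear, so I'm descending.

Emit:
{"name": "drive_tool", "arguments": {"steps": [[34,-0.01,0,0.4,0,0,0],[34,-0.01,0,0.7,0,0,0],[34,-0.01,0,0.9,0,0,0],[34,-0.01,0,0.96,0,0,0],[34,-0.01,0,0.96,0,0,0]]}}

```text
time_s: 8.9
position: [0.553, 0.1906, 0.0368]
tcp_rot: [[0.994, 0.11, -0.001], [0.11, -0.994, -0.0], [-0.001, 0.0, -1.0]]
force: [0.4, 0.5, -1.1]
opening: 0.387
grasp_force: 0.0
```

Emit:
{"name": "drive_tool", "arguments": {"steps": [[0,0,0,0,0,0,0],[0,0,0,0,0,0,0],[0,0,0,0,0,0,0],[0,0,0,0,0,0,0],[0,0,0,0,0,0,0]]}}

```text
time_s: 9.4
position: [0.5541, 0.1911, 0.0377]
tcp_rot: [[0.994, 0.11, 0.002], [0.11, -0.994, 0.0], [0.002, -0.0, -1.0]]
force: [-0.5, -0.0, 7.0]
opening: 0.135
grasp_force: 30.0
```

Emit:
{"name": "drive_tool", "arguments": {"steps": [[0,0,0,-0.2,0,0,0],[0,0,0,-0.4,0,0,0],[0,0,0,-0.7,0,0,0],[0,0,0,-1,0,0,0],[0,0,0,-1,0,0,0],[0,0,0,-1,0,0,0]]}}

```text
time_s: 10.0
position: [0.5535, 0.1911, 0.1572]
tcp_rot: [[0.994, 0.11, 0.001], [0.11, -0.994, 0.0], [0.001, -0.0, -1.0]]
force: [0.2, -0.9, -1.3]
opening: 0.135
grasp_force: 30.0
```

Run:
```python
from h import *
leg_place(0,-.062)
```

```text
at [0.5535 0.1911 0.1572] F [ 0.2 -0.9 -1.3] open 11.7 g 30.0 t 10.0
-> [ 0.5   -0.303  0.2  ] call [-0.179, 0.808, -0.072] [-0.0, -0.001, 0.146] rows>= 2
-> [ 0.5   -0.303  0.2  ] call [0.0, 0.828, -0.071] [-0.0, -0.0, 0.0] rows>= 2
-> [ 0.5   -0.303  0.2  ] call [0.0, 0.828, -0.071] [-0.0, -0.0, 0.0] rows>= 2
-> [ 0.5   -0.303  0.2  ] call [0.0, 0.828, -0.071] [-0.0, -0.0, 0.0] rows>= 2
-> [ 0.5   -0.303  0.2  ] call [0.0, 0.828, -0.071] [-0.0, -0.0, 0.0] rows>= 2
-> [ 0.5   -0.303  0.029] call [0.0, 0.0, 0.713] [0.0, 0.0, 0.0] rows>= 2
-> [ 0.5   -0.303  0.029] call [0.0, 0.0, 0.713] [0.0, 0.0, 0.0] rows>= 2
```

Emit:
{"name": "drive_tool", "arguments": {"steps": [[0,-0.18,0.81,-0.05,0,0,0.146],[0,-0.18,0.81,-0.05,0,0,0.146],[0,-0.18,0.81,-0.05,0,0,0.146],[0,-0.18,0.81,-0.05,0,0,0.146]]}}

```text
time_s: 10.4
position: [0.5415, 0.091, 0.161]
tcp_rot: [[0.994, -0.111, -0.004], [-0.111, -0.994, 0.001], [-0.004, -0.0, -1.0]]
force: [-0.1, -0.6, -1.0]
opening: 0.131
grasp_force: 30.0
```

Emit:
{"name": "drive_tool", "arguments": {"steps": [[0,0,0.83,0,0,0,0],[0,0,0.83,0,0,0,0],[0,0,0.83,0,0,0,0],[0,0,0.83,0,0,0,0]]}}

```text
time_s: 10.8
position: [0.5314, -0.0066, 0.1617]
tcp_rot: [[0.994, -0.11, -0.002], [-0.11, -0.994, 0.001], [-0.002, -0.001, -1.0]]
force: [0.5, -0.2, -0.6]
opening: 0.13
grasp_force: 30.0
```

Emit:
{"name": "drive_tool", "arguments": {"steps": [[0,0,0.83,0,0,0,0],[0,0,0.83,0,0,0,0],[0,0,0.83,0,0,0,0],[0,0,0.83,0,0,0,0]]}}

```text
time_s: 11.2
position: [0.5211, -0.1049, 0.162]
tcp_rot: [[0.994, -0.109, -0.001], [-0.109, -0.994, 0.001], [-0.001, -0.001, -1.0]]
force: [-0.3, 0.2, -1.8]
opening: 0.132
grasp_force: 30.0
```

Emit:
{"name": "drive_tool", "arguments": {"steps": [[0,0,0.83,0,0,0,0],[0,0,0.83,0,0,0,0],[0,0,0.83,0,0,0,0],[0,0,0.83,0,0,0,0]]}}

```text
time_s: 11.6
position: [0.5104, -0.2034, 0.1621]
tcp_rot: [[0.994, -0.108, -0.001], [-0.108, -0.994, 0.002], [-0.001, -0.002, -1.0]]
force: [-0.0, 0.2, -0.3]
opening: 0.135
grasp_force: 30.0
```

Emit:
{"name": "drive_tool", "arguments": {"steps": [[0,0,0.83,0,0,0,0],[0,0,0.83,0,0,0,0],[0,0,0.83,0,0,0,0],[0,0,0.83,0,0,0,0]]}}

```text
time_s: 12.0
position: [0.4996, -0.3018, 0.162]
tcp_rot: [[0.994, -0.108, -0.001], [-0.108, -0.994, 0.002], [-0.001, -0.002, -1.0]]
force: [-0.3, 0.5, -1.2]
opening: 0.134
grasp_force: 30.0
```

Run:
```python
from h import *
leg_place(0,-.062,.03)
c=cap('top','t2');boxes(c,VISE,(-60,60,-120,120),.016);boxes(c,CASE,(-90,90,-140,140),.13)
cw=cap('wrist');boxes(cw,CASE,(-60,60,-110,0),.12)
```

```text
at [ 0.4996 -0.3018  0.162 ] F [-0.3  0.5 -1.2] open 11.7 g 30.0 t 12.0
-> [ 0.5   -0.303  0.2  ] call [0.004, 0.008, -0.317] [-0.001, 0.001, 0.0] rows>= 1
-> [ 0.5   -0.303  0.03 ] call [0.0, 0.0, 0.708] [0.0, 0.0, 0.0] rows>= 2
-> [ 0.5   -0.303  0.03 ] call [0.0, 0.0, 0.708] [0.0, 0.0, 0.0] rows>= 2
orange none 0
blue 292 body [ 0.  20.7] [84.1 34.4] 0.1 | rib 79 [-2.6 20.5] [-2.  20.4] [11.8 51.8] 89.3 ztop 0.061
green 293 body [ 0.3 71.6] [84.7 34.4] 0.1 | rib 79 [-1.4 72.4] [-1.  72.6] [12.2 50.1] 89.7 ztop 0.06
yellow none 0
orange none 3
blue none 0
green none 0
yellow none 0
orange 45 body [ 38.8 -63.2] [26.3  0.6] 89.3 | rib 0 [ 38.8 -63.2] [ 38.8 -63.2] [26.3  0.6] 89.3 ztop 0.145
orange 3513 body [ 17.1 -60.6] [44.5 36. ] 0.1 | rib 3513 [ 19.  -60.6] [ 17.1 -60.6] [44.5 36. ] 0.1 ztop 0.18
orange 146 body [ 29.5 -50.6] [12.5  1.1] 1.0 | rib 146 [ 31.2 -50.5] [ 29.5 -50.6] [12.5  1.1] 1.0 ztop 0.254
orange 148 body [ 29.2 -70.8] [ 1.1 12.2] 89.6 | rib 148 [ 30.5 -70.8] [ 29.2 -70.8] [ 1.1 12.2] 89.6 ztop 0.254
orange 299 body [ -9.6 -59.8] [70.3 15.7] 1.2 | rib 299 [-27.4 -60.5] [ -9.6 -59.8] [70.3 15.7] 1.2 ztop 0.249
blue none 0
green none 0
yellow none 0
```

Emit:
{"name": "drive_tool", "arguments": {"steps": [[0,0,0.01,0.4,0,0,0],[0,0,0.01,0.7,0,0,0],[0,0,0.01,0.95,0,0,0],[0,0,0.01,0.95,0,0,0],[0,0,0.01,0.95,0,0,0]]}}

```text
time_s: 12.6
position: [0.4995, -0.3033, 0.0486]
tcp_rot: [[0.994, -0.106, -0.001], [-0.106, -0.994, 0.001], [-0.001, -0.001, -1.0]]
force: [0.3, -0.5, -0.7]
opening: 0.131
grasp_force: 30.0
```

Emit:
{"name": "drive_tool", "arguments": {"steps": [[0,0,0,0.05,0,0,0],[0,0,0,0.1,0,0,0],[0,0,0,0.15,0,0,0],[0,0,0,0.16,0,0,0],[0,0,0,0.16,0,0,0]]}}

```text
time_s: 13.1
position: [0.4991, -0.3053, 0.0292]
tcp_rot: [[0.994, -0.109, -0.0], [-0.109, -0.994, 0.0], [-0.0, -0.0, -1.0]]
force: [-0.2, -0.6, -0.7]
opening: 0.132
grasp_force: 30.0
```

Run:
```python
from h import *
leg_place(0,-.062,.028)
```

```text
at [ 0.4991 -0.3053  0.0292] F [-0.2 -0.6 -0.7] open 11.5 g 30.0 t 13.1
-> [ 0.5   -0.303  0.2  ] call [0.003, -0.01, -0.711] [-0.0, 0.0, -0.0] rows>= 2
-> [ 0.5   -0.303  0.2  ] call [0.003, -0.01, -0.711] [-0.0, 0.0, -0.0] rows>= 2
-> [ 0.5   -0.303  0.028] call [0.0, 0.0, 0.717] [0.0, 0.0, 0.0] rows>= 2
-> [ 0.5   -0.303  0.028] call [0.0, 0.0, 0.717] [0.0, 0.0, 0.0] rows>= 2
```

Emit:
{"name": "drive_tool", "arguments": {"steps": [[0,0,0,0.015,0,0,0],[0,0,0,0.015,0,0,0],[34,0,0,0.015,0,0,0],[34,0,0,0.015,0,0,0],[34,0,0,0.015,0,0,0],[34,0,0,0.015,0,0,0]]}}

```text
time_s: 13.7
position: [0.4994, -0.3053, 0.0277]
tcp_rot: [[0.994, -0.108, 0.0], [-0.108, -0.994, -0.0], [0.0, 0.0, -1.0]]
force: [0.4, -0.0, 0.0]
opening: 0.361
grasp_force: 0.0
```

Emit:
{"name": "drive_tool", "arguments": {"steps": [[34,0,0,-0.3,0,0,0],[34,0,0,-0.6,0,0,0],[34,0,0,-1,0,0,0],[34,0,0,-1,0,0,0],[34,0,0,-1,0,0,0]]}}

```text
time_s: 14.2
position: [0.4999, -0.3057, 0.1491]
tcp_rot: [[0.994, -0.108, 0.002], [-0.108, -0.994, -0.002], [0.003, 0.002, -1.0]]
force: [-0.5, 0.6, -0.4]
opening: 0.392
grasp_force: 0.0
```

Run:
```python
from h import *
leg_pick(-.001,.0205)
cw=cap('wrist');boxes(cw,CASE,(-60,60,-110,110),.005)
```

```text
at [ 0.4999 -0.3057  0.1491] F [-0.5  0.6 -0.4] open 34.1 g 0.0 t 14.2
-> [0.547 0.239 0.15 ] call [-0.021, -0.911, -0.003] [0.002, -0.002, -0.148] rows>= 3
-> [0.547 0.239 0.15 ] call [0.181, -0.893, -0.002] [0.0, -0.0, -0.0] rows>= 3
-> [0.547 0.239 0.15 ] call [0.181, -0.893, -0.002] [0.0, -0.0, -0.0] rows>= 3
-> [0.547 0.239 0.15 ] call [0.181, -0.893, -0.002] [0.0, -0.0, -0.0] rows>= 3
-> [0.547 0.239 0.15 ] call [0.181, -0.893, -0.002] [0.0, -0.0, -0.0] rows>= 3
-> [0.547 0.239 0.037] call [0.0, 0.0, 0.942] [0.0, 0.0, 0.0] rows>= 3
orange 2740 body [ -2.8 -64.9] [35.7 83.9] 89.9 | rib 763 [ -1.8 -65. ] [ -2.8 -64.9] [55.1 11.3] 0.1 ztop 0.045
orange 163 body [ 30.  -43.8] [11.9  1.2] 0.4 | rib 163 [ 31.8 -43.8] [ 30.  -43.8] [11.9  1.2] 0.4 ztop 0.241
orange 155 body [ 29.8 -86.3] [13.   1.2] 0.1 | rib 155 [ 30.5 -86.4] [ 29.8 -86.3] [13.   1.2] 0.1 ztop 0.241
blue none 0
green none 0
yellow none 3
```

Emit:
{"name": "drive_tool", "arguments": {"steps": [[34,-0.02,-0.91,0,0,0,-0.148],[34,-0.02,-0.91,0,0,0,-0.148],[34,-0.02,-0.91,0,0,0,-0.148],[34,-0.02,-0.91,0,0,0,-0.148]]}}

```text
time_s: 14.65
position: [0.5075, -0.1939, 0.1459]
tcp_rot: [[0.993, 0.116, -0.004], [0.116, -0.993, 0.002], [-0.003, -0.003, -1.0]]
force: [-0.4, 0.3, -0.1]
opening: 0.393
grasp_force: 0.0
```

Emit:
{"name": "drive_tool", "arguments": {"steps": [[34,0.18,-0.89,0,0,0,0],[34,0.18,-0.89,0,0,0,0],[34,0.18,-0.89,0,0,0,0],[34,0.18,-0.89,0,0,0,0]]}}

```text
time_s: 15.05
position: [0.5182, -0.0875, 0.1469]
tcp_rot: [[0.993, 0.115, -0.001], [0.115, -0.993, -0.0], [-0.001, 0.0, -1.0]]
force: [0.1, 0.2, -0.4]
opening: 0.393
grasp_force: 0.0
```

Emit:
{"name": "drive_tool", "arguments": {"steps": [[34,0.18,-0.89,0,0,0,0],[34,0.18,-0.89,0,0,0,0],[34,0.18,-0.89,0,0,0,0],[34,0.18,-0.89,0,0,0,0]]}}

```text
time_s: 15.45
position: [0.5282, 0.0201, 0.1473]
tcp_rot: [[0.993, 0.114, 0.0], [0.114, -0.993, -0.001], [0.0, 0.001, -1.0]]
force: [-0.4, 0.2, -0.5]
opening: 0.391
grasp_force: 0.0
```

Emit:
{"name": "drive_tool", "arguments": {"steps": [[34,0.18,-0.89,0,0,0,0],[34,0.18,-0.89,0,0,0,0],[34,0.18,-0.89,0,0,0,0],[34,0.18,-0.89,0,0,0,0]]}}

```text
time_s: 15.85
position: [0.5378, 0.1283, 0.1474]
tcp_rot: [[0.993, 0.114, 0.001], [0.114, -0.993, -0.001], [0.001, 0.001, -1.0]]
force: [0.1, -0.5, 0.0]
opening: 0.392
grasp_force: 0.0
```

Emit:
{"name": "drive_tool", "arguments": {"steps": [[34,0.18,-0.89,0,0,0,0],[34,0.18,-0.89,0,0,0,0],[34,0.18,-0.89,0,0,0,0],[34,0.18,-0.89,0,0,0,0]]}}

```text
time_s: 16.25
position: [0.547, 0.2366, 0.1473]
tcp_rot: [[0.994, 0.113, 0.0], [0.113, -0.994, -0.001], [0.0, 0.001, -1.0]]
force: [-0.8, -0.4, -0.2]
opening: 0.388
grasp_force: 0.0
```

Run:
```python
from h import *
cw=cap('wrist');boxes(cw,VISE,(-60,60,-110,110),.016)
leg_pick(-.001,.0200)
```

```text
orange 265 body [28.6 39.2] [13.   1.4] 0.5 | rib 265 [30.5 39.1] [28.6 39.2] [13.   1.4] 0.5 ztop 0.239
orange 303 body [27.9 -3.3] [ 1.6 14. ] 88.9 | rib 303 [30.4 -3.2] [27.9 -3.3] [ 1.6 14. ] 88.9 ztop 0.239
orange 4839 body [22.   9.3] [ 3.1 83.4] 0.1 | rib 4839 [22.   6.4] [22.   9.3] [ 3.1 83.4] 0.1 ztop 0.249
blue 2923 body [-1.2 19.4] [35.5 84.4] 90.0 | rib 855 [-1.1 19.4] [-2.3 19.6] [55.3 11.7] 0.2 ztop 0.056
green 2931 body [-1.2 70.9] [83.2 36. ] 0.1 | rib 917 [-0.5 70.2] [-1.9 71. ] [12.4 55.8] 89.6 ztop 0.056
yellow none 5
at [0.5466 0.2356 0.1472] F [ 0.3 -0.4  0.4] open 33.5 g 0.0 t 16.3
-> [0.547 0.238 0.15 ] call [0.005, -0.023, -0.023] [0.001, 0.001, -0.001] rows>= 1
-> [0.547 0.238 0.037] call [0.0, 0.0, 0.942] [0.0, 0.0, 0.0] rows>= 3
```

Emit:
{"name": "drive_tool", "arguments": {"steps": [[34,0,-0.02,0.4,0,0,0],[34,0,-0.02,0.7,0,0,0],[34,0,-0.02,0.88,0,0,0],[34,0,-0.02,0.92,0,0,0],[34,0,-0.02,0.92,0,0,0]]}}

```text
time_s: 16.8
position: [0.5457, 0.2379, 0.0367]
tcp_rot: [[0.994, 0.111, -0.002], [0.111, -0.994, -0.001], [-0.002, 0.001, -1.0]]
force: [-0.4, 0.3, 0.1]
opening: 0.391
grasp_force: 0.0
```

Emit:
{"name": "drive_tool", "arguments": {"steps": [[0,0,0,0,0,0,0],[0,0,0,0,0,0,0],[0,0,0,0,0,0,0],[0,0,0,0,0,0,0],[0,0,0,0,0,0,0]]}}

```text
time_s: 17.3
position: [0.5467, 0.2403, 0.0382]
tcp_rot: [[0.994, 0.114, 0.002], [0.114, -0.994, 0.0], [0.002, 0.0, -1.0]]
force: [-0.1, -0.8, 4.8]
opening: 0.136
grasp_force: 30.0
```

Emit:
{"name": "drive_tool", "arguments": {"steps": [[0,0,0,-0.2,0,0,0],[0,0,0,-0.4,0,0,0],[0,0,0,-0.7,0,0,0],[0,0,0,-1,0,0,0],[0,0,0,-1,0,0,0],[0,0,0,-1,0,0,0]]}}

```text
time_s: 17.9
position: [0.5461, 0.2405, 0.1579]
tcp_rot: [[0.994, 0.113, 0.002], [0.113, -0.994, 0.0], [0.002, -0.0, -1.0]]
force: [-0.7, 1.0, -1.1]
opening: 0.138
grasp_force: 30.0
```

Run:
```python
from h import *
leg_place(.002,-.001)
```

```text
at [0.5461 0.2405 0.1579] F [-0.7  1.  -1.1] open 12.0 g 30.0 t 17.9
-> [ 0.509 -0.243  0.2  ] call [-0.153, 0.793, -0.071] [-0.0, -0.001, 0.148] rows>= 2
-> [ 0.509 -0.243  0.2  ] call [0.025, 0.807, -0.07] [-0.0, -0.0, 0.0] rows>= 2
-> [ 0.509 -0.243  0.2  ] call [0.025, 0.807, -0.07] [-0.0, -0.0, 0.0] rows>= 2
-> [ 0.509 -0.243  0.2  ] call [0.025, 0.807, -0.07] [-0.0, -0.0, 0.0] rows>= 2
-> [ 0.509 -0.243  0.2  ] call [0.025, 0.807, -0.07] [-0.0, -0.0, 0.0] rows>= 2
-> [ 0.509 -0.243  0.029] call [0.0, 0.0, 0.713] [0.0, 0.0, 0.0] rows>= 2
-> [ 0.509 -0.243  0.029] call [0.0, 0.0, 0.713] [0.0, 0.0, 0.0] rows>= 2
```

Emit:
{"name": "drive_tool", "arguments": {"steps": [[0,-0.153,0.79,-0.03,0,0,0.148],[0,-0.153,0.79,-0.03,0,0,0.148],[0,-0.153,0.79,-0.03,0,0,0.148],[0,-0.153,0.79,-0.03,0,0,0.148]]}}

```text
time_s: 18.3
position: [0.5373, 0.143, 0.1592]
tcp_rot: [[0.994, -0.111, -0.004], [-0.111, -0.994, 0.0], [-0.004, 0.0, -1.0]]
force: [0.3, 0.8, -1.6]
opening: 0.135
grasp_force: 30.0
```

Emit:
{"name": "drive_tool", "arguments": {"steps": [[0,0.025,0.81,0,0,0,0],[0,0.025,0.81,0,0,0,0],[0,0.025,0.81,0,0,0,0],[0,0.025,0.81,0,0,0,0]]}}

```text
time_s: 18.7
position: [0.5307, 0.0473, 0.1599]
tcp_rot: [[0.994, -0.11, -0.002], [-0.109, -0.994, 0.001], [-0.002, -0.001, -1.0]]
force: [-0.1, 0.2, -0.6]
opening: 0.136
grasp_force: 30.0
```

Emit:
{"name": "drive_tool", "arguments": {"steps": [[0,0.025,0.81,0,0,0,0],[0,0.025,0.81,0,0,0,0],[0,0.025,0.81,0,0,0,0],[0,0.025,0.81,0,0,0,0]]}}

```text
time_s: 19.1
position: [0.5234, -0.0489, 0.1603]
tcp_rot: [[0.994, -0.109, -0.001], [-0.109, -0.994, 0.001], [-0.001, -0.001, -1.0]]
force: [-0.1, 0.6, -0.4]
opening: 0.132
grasp_force: 30.0
```

Emit:
{"name": "drive_tool", "arguments": {"steps": [[0,0.025,0.81,0,0,0,0],[0,0.025,0.81,0,0,0,0],[0,0.025,0.81,0,0,0,0],[0,0.025,0.81,0,0,0,0]]}}

```text
time_s: 19.5
position: [0.5159, -0.1454, 0.1604]
tcp_rot: [[0.994, -0.108, -0.001], [-0.108, -0.994, 0.001], [-0.001, -0.001, -1.0]]
force: [-0.6, 0.1, -0.3]
opening: 0.138
grasp_force: 30.0
```

Emit:
{"name": "drive_tool", "arguments": {"steps": [[0,0.025,0.81,0,0,0,0],[0,0.025,0.81,0,0,0,0],[0,0.025,0.81,0,0,0,0],[0,0.025,0.81,0,0,0,0]]}}

```text
time_s: 19.9
position: [0.5084, -0.242, 0.1604]
tcp_rot: [[0.994, -0.108, -0.001], [-0.108, -0.994, 0.002], [-0.001, -0.002, -1.0]]
force: [-0.5, 0.3, -1.1]
opening: 0.133
grasp_force: 30.0
```

Run:
```python
from h import *
leg_place(0.002,-.001,.0275)
cw=cap('wrist');boxes(cw,CASE,(-60,60,-110,110),.005)
```

```text
at [ 0.5084 -0.242   0.1604] F [-0.5  0.3 -1.1] open 11.5 g 30.0 t 19.9
-> [ 0.509 -0.243  0.2  ] call [0.002, 0.004, -0.33] [-0.001, 0.001, 0.0] rows>= 1
-> [ 0.509 -0.243  0.028] call [0.0, 0.0, 0.719] [0.0, 0.0, 0.0] rows>= 2
-> [ 0.509 -0.243  0.028] call [0.0, 0.0, 0.719] [0.0, 0.0, 0.0] rows>= 2
orange 2597 body [ -3. -65.] [84.9 36.5] 0.1 | rib 777 [ -1.9 -64. ] [ -3.2 -64.7] [55.4 12.5] 0.1 ztop 0.045
orange 148 body [32.3  9.1] [ 1.1 12.9] 89.3 | rib 148 [33.6  9.1] [32.3  9.1] [ 1.1 12.9] 89.3 ztop 0.252
orange 132 body [ 31.5 -11.2] [12.5  1. ] 1.0 | rib 132 [ 33.  -11.2] [ 31.5 -11.2] [12.5  1. ] 1.0 ztop 0.252
blue 3584 body [20.1 -0.8] [35.9 46. ] 89.8 | rib 3584 [21.7 -0.8] [20.1 -0.8] [35.9 46. ] 89.8 ztop 0.178
blue 243 body [-6.2 -1. ] [15.7 68.4] 89.7 | rib 243 [-21.3  -0.8] [-6.2 -1. ] [15.7 68.4] 89.7 ztop 0.247
green none 0
yellow none 0
```

Emit:
{"name": "drive_tool", "arguments": {"steps": [[0,0,0,0.4,0,0,0],[0,0,0,0.7,0,0,0],[0,0,0,0.95,0,0,0],[0,0,0,0.95,0,0,0],[0,0,0,0.95,0,0,0]]}}

```text
time_s: 20.45
position: [0.5084, -0.2417, 0.0468]
tcp_rot: [[0.994, -0.106, -0.001], [-0.106, -0.994, 0.001], [-0.001, -0.001, -1.0]]
force: [-0.5, 0.1, -0.9]
opening: 0.133
grasp_force: 30.0
```

Emit:
{"name": "drive_tool", "arguments": {"steps": [[0,0,-0.01,0.05,0,0,0],[0,0,-0.01,0.1,0,0,0],[0,0,-0.01,0.14,0,0,0],[0,0,-0.01,0.16,0,0,0],[0,0,-0.01,0.16,0,0,0]]}}

```text
time_s: 20.95
position: [0.5083, -0.2428, 0.0274]
tcp_rot: [[0.994, -0.109, -0.0], [-0.109, -0.994, 0.0], [-0.0, -0.0, -1.0]]
force: [-0.2, -0.2, -0.8]
opening: 0.137
grasp_force: 30.0
```

Emit:
{"name": "drive_tool", "arguments": {"steps": [[0,0,0,0,0,0,0],[34,0,0,0,0,0,0],[34,0,0,0,0,0,0],[34,0,0,0,0,0,0],[34,0,0,0,0,0,0]]}}

```text
time_s: 21.45
position: [0.5084, -0.2427, 0.0276]
tcp_rot: [[0.994, -0.109, 0.0], [-0.109, -0.994, -0.0], [0.0, 0.0, -1.0]]
force: [-0.6, 0.8, -0.8]
opening: 0.365
grasp_force: 0.0
```

Emit:
{"name": "drive_tool", "arguments": {"steps": [[34,0,0,-0.3,0,0,0],[34,0,0,-0.6,0,0,0],[34,0,0,-1,0,0,0],[34,0,0,-1,0,0,0],[34,0,0,-1,0,0,0]]}}

```text
time_s: 21.95
position: [0.509, -0.2431, 0.149]
tcp_rot: [[0.994, -0.108, 0.003], [-0.108, -0.994, -0.002], [0.003, 0.002, -1.0]]
force: [-1.0, 0.3, -0.8]
opening: 0.392
grasp_force: 0.0
```

Run:
```python
from h import *
leg_pick(-.001,.0712)
cw=cap('wrist');boxes(cw,CASE,(-60,60,-110,110),.005)
c=cap('top');boxes(c,VISE,(-60,60,-110,110),.016)
```

```text
at [ 0.509  -0.2431  0.149 ] F [-1.   0.3 -0.8] open 34.1 g 0.0 t 21.95
-> [0.541 0.289 0.15 ] call [-0.043, -0.888, -0.003] [0.001, -0.002, -0.148] rows>= 3
-> [0.541 0.289 0.15 ] call [0.154, -0.876, -0.002] [0.0, -0.0, -0.0] rows>= 3
-> [0.541 0.289 0.15 ] call [0.154, -0.876, -0.002] [0.0, -0.0, -0.0] rows>= 3
-> [0.541 0.289 0.15 ] call [0.154, -0.876, -0.002] [0.0, -0.0, -0.0] rows>= 3
-> [0.541 0.289 0.15 ] call [0.154, -0.876, -0.002] [0.0, -0.0, -0.0] rows>= 3
-> [0.541 0.289 0.037] call [0.0, 0.0, 0.942] [0.0, 0.0, 0.0] rows>= 3
orange 2748 body [ -2.7 -64.7] [36.1 83.9] 89.8 | rib 839 [ -1.9 -64. ] [ -3.4 -64.8] [55.8 12.5] 0.1 ztop 0.045
orange 160 body [32.4 19.6] [ 1.4 12.8] 88.4 | rib 160 [34.  19.4] [32.4 19.6] [ 1.4 12.8] 88.4 ztop 0.241
orange 162 body [ 31.6 -23.1] [ 1.4 13. ] 89.7 | rib 162 [ 33.3 -23.1] [ 31.6 -23.1] [ 1.4 13. ] 89.7 ztop 0.241
blue 2703 body [ 0.7 -1.8] [35.7 84. ] 89.8 | rib 769 [ 1.8 -1.7] [ 0.4 -1.6] [55.7 11.3] 0.1 ztop 0.045
green none 0
yellow none 3
orange none 0
blue none 0
green 291 body [ 0.3 71.7] [84.  34.2] 0.3 | rib 80 [-1.1 72.3] [-1.8 72.8] [12.7 51.4] 88.8 ztop 0.06
yellow none 0
```

Emit:
{"name": "drive_tool", "arguments": {"steps": [[34,-0.04,-0.89,0,0,0,-0.148],[34,-0.04,-0.89,0,0,0,-0.148],[34,-0.04,-0.89,0,0,0,-0.148],[34,-0.04,-0.89,0,0,0,-0.148]]}}

```text
time_s: 22.45
position: [0.5141, -0.134, 0.146]
tcp_rot: [[0.993, 0.116, -0.003], [0.116, -0.993, 0.002], [-0.003, -0.002, -1.0]]
force: [0.1, -0.8, -0.0]
opening: 0.393
grasp_force: 0.0
```

Emit:
{"name": "drive_tool", "arguments": {"steps": [[34,0.155,-0.88,0,0,0,0],[34,0.155,-0.88,0,0,0,0],[34,0.155,-0.88,0,0,0,0],[34,0.155,-0.88,0,0,0,0]]}}

```text
time_s: 22.85
position: [0.5218, -0.0288, 0.1469]
tcp_rot: [[0.993, 0.115, -0.001], [0.115, -0.993, -0.0], [-0.001, 0.0, -1.0]]
force: [0.3, -0.2, -0.1]
opening: 0.39
grasp_force: 0.0
```

Emit:
{"name": "drive_tool", "arguments": {"steps": [[34,0.155,-0.88,0,0,0,0],[34,0.155,-0.88,0,0,0,0],[34,0.155,-0.88,0,0,0,0],[34,0.155,-0.88,0,0,0,0]]}}

```text
time_s: 23.25
position: [0.5289, 0.0774, 0.1472]
tcp_rot: [[0.993, 0.114, 0.0], [0.114, -0.993, -0.001], [0.0, 0.001, -1.0]]
force: [-0.1, -0.4, -1.4]
opening: 0.39
grasp_force: 0.0
```

Emit:
{"name": "drive_tool", "arguments": {"steps": [[34,0.155,-0.88,0,0,0,0],[34,0.155,-0.88,0,0,0,0],[34,0.155,-0.88,0,0,0,0],[34,0.155,-0.88,0,0,0,0]]}}

```text
time_s: 23.65
position: [0.5356, 0.184, 0.1473]
tcp_rot: [[0.994, 0.113, 0.0], [0.113, -0.994, -0.001], [0.0, 0.001, -1.0]]
force: [-0.4, -0.8, -0.1]
opening: 0.391
grasp_force: 0.0
```

Emit:
{"name": "drive_tool", "arguments": {"steps": [[34,0.155,-0.88,0,0,0,0],[34,0.155,-0.88,0,0,0,0],[34,0.155,-0.88,0,0,0,0],[34,0.155,-0.88,0,0,0,0]]}}

```text
time_s: 24.05
position: [0.542, 0.2907, 0.1472]
tcp_rot: [[0.994, 0.113, -0.0], [0.113, -0.994, -0.001], [-0.0, 0.001, -1.0]]
force: [-0.7, -0.5, 0.6]
opening: 0.391
grasp_force: 0.0
```

Run:
```python
from h import *
cw=cap('wrist');boxes(cw,VISE,(-60,60,-110,110),.016)
leg_pick(-.001,.0712)
```

```text
orange 260 body [29.4 93.5] [ 1.4 13.8] 89.3 | rib 260 [31.6 93.4] [29.4 93.5] [ 1.4 13.8] 89.3 ztop 0.239
orange 304 body [29.6 51. ] [13.   1.5] 0.4 | rib 304 [31.6 51.1] [29.6 51. ] [13.   1.5] 0.4 ztop 0.239
orange 4827 body [23. 64.] [83.3  3.2] 89.7 | rib 4827 [23.2 60.7] [23. 64.] [83.3  3.2] 89.7 ztop 0.248
green 2931 body [-0.9 71.1] [84.4 35.6] 0.0 | rib 865 [-0.8 71.2] [-1.9 71.4] [55.6 11.7] 0.2 ztop 0.056
yellow none 0
at [0.5417 0.2898 0.1472] F [-0.2 -0.2  0.8] open 33.8 g 0.0 t 24.1
-> [0.541 0.289 0.15 ] call [-0.005, 0.003, -0.024] [0.001, 0.001, -0.001] rows>= 1
-> [0.541 0.289 0.037] call [0.0, 0.0, 0.942] [0.0, 0.0, 0.0] rows>= 3
```

Emit:
{"name": "drive_tool", "arguments": {"steps": [[34,0,0.005,0.4,0,0,0],[34,0,0.005,0.7,0,0,0],[34,0,0.005,0.88,0,0,0],[34,0,0.005,0.92,0,0,0],[34,0,0.005,0.92,0,0,0]]}}

```text
time_s: 24.6
position: [0.5412, 0.2892, 0.0368]
tcp_rot: [[0.994, 0.111, -0.002], [0.111, -0.994, -0.001], [-0.002, 0.001, -1.0]]
force: [0.5, -0.5, 1.5]
opening: 0.392
grasp_force: 0.0
```

Emit:
{"name": "drive_tool", "arguments": {"steps": [[0,0,0,0,0,0,0],[0,0,0,0,0,0,0],[0,0,0,0,0,0,0],[0,0,0,0,0,0,0],[0,0,0,0,0,0,0]]}}

```text
time_s: 25.1
position: [0.5421, 0.2916, 0.0382]
tcp_rot: [[0.994, 0.114, 0.002], [0.114, -0.994, 0.0], [0.002, 0.0, -1.0]]
force: [-1.0, -1.5, 6.0]
opening: 0.132
grasp_force: 30.0
```

Emit:
{"name": "drive_tool", "arguments": {"steps": [[0,0,0,-0.2,0,0,0],[0,0,0,-0.4,0,0,0],[0,0,0,-0.7,0,0,0],[0,0,0,-1,0,0,0],[0,0,0,-1,0,0,0],[0,0,0,-1,0,0,0]]}}

```text
time_s: 25.7
position: [0.5414, 0.2918, 0.1578]
tcp_rot: [[0.994, 0.113, 0.001], [0.113, -0.994, 0.001], [0.001, -0.0, -1.0]]
force: [-0.2, 0.3, -1.9]
opening: 0.134
grasp_force: 30.0
```

Run:
```python
from h import *
leg_place(.002,.062)
```

```text
at [0.5414 0.2918 0.1578] F [-0.2  0.3 -1.9] open 11.7 g 30.0 t 25.7
-> [ 0.515 -0.18   0.2  ] call [-0.165, 0.97, -0.089] [-0.0, -0.001, 0.148] rows>= 3
-> [ 0.515 -0.18   0.2  ] call [0.052, 0.983, -0.088] [-0.0, -0.0, 0.0] rows>= 3
-> [ 0.515 -0.18   0.2  ] call [0.052, 0.983, -0.088] [-0.0, -0.0, 0.0] rows>= 3
-> [ 0.515 -0.18   0.2  ] call [0.052, 0.983, -0.088] [-0.0, -0.0, 0.0] rows>= 3
-> [ 0.515 -0.18   0.029] call [0.0, 0.0, 0.713] [0.0, 0.0, 0.0] rows>= 2
-> [ 0.515 -0.18   0.029] call [0.0, 0.0, 0.713] [0.0, 0.0, 0.0] rows>= 2
```

Emit:
{"name": "drive_tool", "arguments": {"steps": [[0,-0.165,0.97,-0.03,0,0,0.148],[0,-0.165,0.97,-0.03,0,0,0.148],[0,-0.165,0.97,-0.03,0,0,0.148],[0,-0.165,0.97,-0.03,0,0,0.148]]}}

```text
time_s: 26.1
position: [0.5332, 0.171, 0.1588]
tcp_rot: [[0.994, -0.112, -0.005], [-0.112, -0.994, -0.001], [-0.005, 0.002, -1.0]]
force: [-0.2, 0.4, -0.8]
opening: 0.136
grasp_force: 30.0
```

Emit:
{"name": "drive_tool", "arguments": {"steps": [[0,0.052,0.98,0,0,0,0],[0,0.052,0.98,0,0,0,0],[0,0.052,0.98,0,0,0,0],[0,0.052,0.98,0,0,0,0]]}}

```text
time_s: 26.5
position: [0.5278, 0.0547, 0.1595]
tcp_rot: [[0.994, -0.112, -0.002], [-0.112, -0.994, 0.0], [-0.003, -0.0, -1.0]]
force: [0.2, -0.8, -1.0]
opening: 0.131
grasp_force: 30.0
```

Emit:
{"name": "drive_tool", "arguments": {"steps": [[0,0.052,0.98,0,0,0,0],[0,0.052,0.98,0,0,0,0],[0,0.052,0.98,0,0,0,0],[0,0.052,0.98,0,0,0,0]]}}

```text
time_s: 26.9
position: [0.5222, -0.0622, 0.16]
tcp_rot: [[0.994, -0.111, -0.0], [-0.111, -0.994, 0.001], [-0.0, -0.001, -1.0]]
force: [-0.4, -1.1, -0.6]
opening: 0.135
grasp_force: 30.0
```

Emit:
{"name": "drive_tool", "arguments": {"steps": [[0,0.052,0.98,0,0,0,0],[0,0.052,0.98,0,0,0,0],[0,0.052,0.98,0,0,0,0],[0,0.052,0.98,0,0,0,0]]}}

```text
time_s: 27.3
position: [0.516, -0.1796, 0.1602]
tcp_rot: [[0.994, -0.11, 0.0], [-0.11, -0.994, 0.001], [0.0, -0.001, -1.0]]
force: [-0.2, 0.8, -0.2]
opening: 0.134
grasp_force: 30.0
```

Run:
```python
from h import *
leg_place(0.002,.062,.0275)
cw=cap('wrist');boxes(cw,CASE,(-60,60,-110,110),.005)
```

```text
at [ 0.516  -0.1796  0.1602] F [-0.2  0.8 -0.2] open 11.7 g 30.0 t 27.3
-> [ 0.515 -0.18   0.2  ] call [-0.005, 0.003, -0.331] [-0.0, -0.0, -0.002] rows>= 1
-> [ 0.515 -0.18   0.028] call [0.0, 0.0, 0.719] [0.0, 0.0, 0.0] rows>= 2
-> [ 0.515 -0.18   0.028] call [0.0, 0.0, 0.719] [0.0, 0.0, 0.0] rows>= 2
orange 2746 body [ -3.1 -64.4] [85.4 36.2] 0.0 | rib 853 [ -2.3 -63.1] [ -3.4 -64.2] [12.6 55.6] 89.6 ztop 0.045
orange 170 body [32.2 72. ] [ 1.1 13.3] 89.9 | rib 170 [34.  71.8] [32.2 72. ] [ 1.1 13.3] 89.9 ztop 0.252
orange 123 body [34.6 51.6] [1.2 8.1] 89.4 | rib 123 [35.5 51.7] [34.6 51.6] [1.2 8.1] 89.4 ztop 0.252
orange 4789 body [25.7 64.6] [82.9  2.8] 89.7 | rib 4789 [25.8 61.5] [25.7 64.6] [82.9  2.8] 89.7 ztop 0.262
blue 2534 body [ 0.9 -1.6] [36.  83.4] 89.9 | rib 779 [ 1.1 -1. ] [ 0.1 -1.7] [12.4 55.8] 89.8 ztop 0.045
green 3503 body [20.2 61.9] [36.1 45.4] 89.5 | rib 3503 [22.1 61.9] [20.2 61.9] [36.1 45.4] 89.5 ztop 0.177
green 293 body [-6.  61.8] [15.8 70. ] 89.5 | rib 293 [-21.2  62. ] [-6.  61.8] [15.8 70. ] 89.5 ztop 0.248
yellow none 14
```

Emit:
{"name": "drive_tool", "arguments": {"steps": [[0,0,0,0.4,0,0,0],[0,0,0,0.7,0,0,0],[0,0,0,0.95,0,0,0],[0,0,0,0.95,0,0,0],[0,0,0,0.95,0,0,0]]}}

```text
time_s: 27.85
position: [0.5152, -0.1769, 0.0466]
tcp_rot: [[0.994, -0.106, -0.002], [-0.106, -0.994, 0.001], [-0.002, -0.001, -1.0]]
force: [0.5, 0.6, -0.4]
opening: 0.132
grasp_force: 30.0
```

Emit:
{"name": "drive_tool", "arguments": {"steps": [[0,0,-0.01,0.05,0,0,0],[0,0,-0.01,0.1,0,0,0],[0,0,-0.01,0.14,0,0,0],[0,0,-0.01,0.16,0,0,0],[0,0,-0.01,0.16,0,0,0]]}}

```text
time_s: 28.35
position: [0.5152, -0.178, 0.0274]
tcp_rot: [[0.994, -0.109, -0.0], [-0.109, -0.994, 0.0], [-0.0, -0.0, -1.0]]
force: [-0.8, -1.1, -0.8]
opening: 0.136
grasp_force: 30.0
```

Emit:
{"name": "drive_tool", "arguments": {"steps": [[0,0,0,0,0,0,0],[34,0,0,0,0,0,0],[34,0,0,0,0,0,0],[34,0,0,0,0,0,0],[34,0,0,0,0,0,0]]}}

```text
time_s: 28.85
position: [0.5155, -0.178, 0.0277]
tcp_rot: [[0.994, -0.109, 0.0], [-0.109, -0.994, -0.0], [0.0, 0.0, -1.0]]
force: [0.2, -0.1, 0.0]
opening: 0.365
grasp_force: 0.0
```

Emit:
{"name": "drive_tool", "arguments": {"steps": [[34,0,0,-0.3,0,0,0],[34,0,0,-0.6,0,0,0],[34,0,0,-1,0,0,0],[34,0,0,-1,0,0,0],[34,0,0,-1,0,0,0]]}}

```text
time_s: 29.35
position: [0.5159, -0.1782, 0.1488]
tcp_rot: [[0.994, -0.108, 0.003], [-0.108, -0.994, -0.002], [0.003, 0.001, -1.0]]
force: [-0.3, -0.7, -0.6]
opening: 0.386
grasp_force: 0.0
```

Run:
```python
from h import *
cw=cap('wrist','w5');boxes(cw,CASE,(-60,60,-110,110),.005)
f=np.load('t0.npz');P=f['P'];L=loc(CASE,P)*1000;z=P[...,2]*1000
m=(z>70)&(z<260)&(L[...,0]>40)&(L[...,0]<160)&(abs(L[...,1])<115)
for lo in range(70,220,15):
    k=m&(z>=lo)&(z<lo+15)
    if k.sum()>5: print(lo,k.sum(),'x',np.percentile(L[k][:,0],[5,50,95]).round(1),'y',np.percentile(L[k][:,1],[2,98]).round(1))
plan()
```

```text
orange 2905 body [ -2.8 -64.2] [84.5 36.4] 0.2 | rib 932 [ -2.2 -63. ] [ -3.4 -64.2] [56.1 12.4] 0.2 ztop 0.045
orange 146 body [36.2 84.5] [4.7 1.4] 4.6 | rib 146 [36.3 84.4] [36.2 84.5] [4.7 1.4] 4.6 ztop 0.239
orange 217 body [31.3 42.1] [ 1.7 13.9] 88.0 | rib 217 [33.1 42.2] [31.3 42.1] [ 1.7 13.9] 88.0 ztop 0.24
orange 108 body [30.1 84.6] [ 1.4 10.5] 88.7 | rib 108 [30.4 84.6] [30.1 84.6] [ 1.4 10.5] 88.7 ztop 0.241
orange 4853 body [25.3 54.6] [ 3.  83.2] 0.0 | rib 4853 [25.3 51.8] [25.3 54.6] [ 3.  83.2] 0.0 ztop 0.25
blue 2738 body [ 0.4 -1.7] [36.1 84. ] 89.6 | rib 837 [ 1.5 -1. ] [ 0.4 -1.7] [55.5 12.4] 0.4 ztop 0.045
green 2727 body [-0.6 63.2] [35.8 84.3] 89.9 | rib 768 [ 0.8 63.5] [-0.3 63.2] [11.7 55.3] 89.6 ztop 0.045
yellow none 6
70 95 x [63.3 64.6 65.5] y [-107.   108.2]
85 101 x [64.7 65.6 66.8] y [-106.3  111.6]
100 84 x [65.6 66.6 67.6] y [-93.9 110.4]
115 94 x [64.7 67.3 68.6] y [-109.2  111.3]
130 106 x [65.3 67.5 69.5] y [-104.1  108. ]
145 203 x [ 66.4  83.5 115.2] y [-97.  105.8]
160 180 x [67.5 70.4 77. ] y [-105.8  109.5]
175 192 x [68.2 72.5 76.7] y [-107.7  108.8]
at [ 0.5149 -0.1776  0.1474] F [ 0.1 -0.6  0.1] open 34.1 g 0.0 t 29.4
```

View pics/w5.png

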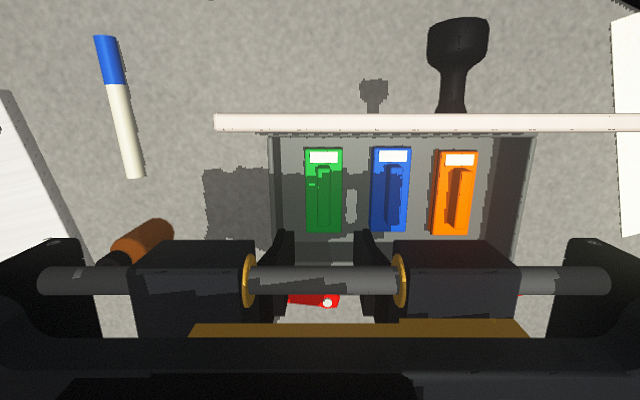

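Green (323,190), blue (391,190) and orange (454,193) lie flat side by side in the case, and the lid stands just past upright. Next I'll close it from behind with shut fingers.

Run:
```python
from h import *
C=lambda x,y,z:((*w(CASE,x/1e3,y/1e3),z/1e3),-6.2)
plan(C(10,45,255),C(108,45,255),C(108,45,150),C(82,45,150))
```

```text
at [ 0.5149 -0.1776  0.1474] F [ 0.1 -0.6  0.1] open 34.1 g 0.0 t 29.4
-> [ 0.522 -0.198  0.255] call [0.072, 0.16, -0.896] [-0.0, 0.0, -0.0] rows>= 3
-> [ 0.619 -0.208  0.255] call [0.817, -0.0, 0.0] [0.0, 0.0, 0.0] rows>= 2
-> [ 0.619 -0.208  0.15 ] call [0.0, 0.0, 0.875] [0.0, 0.0, 0.0] rows>= 3
-> [ 0.593 -0.205  0.15 ] call [-0.217, 0.0, 0.0] [0.0, 0.0, 0.0] rows>= 1
```

Emit:
{"name": "drive_tool", "arguments": {"steps": [[0,0,0,-0.5,0,0,0],[0,0.07,0.16,-0.9,0,0,0],[0,0.07,0.16,-0.9,0,0,0],[0,0.07,0.16,-0.9,0,0,0],[0,0.07,0.16,-0.9,0,0,0]]}}

```text
time_s: 29.9
position: [0.52, -0.1969, 0.2531]
tcp_rot: [[0.994, -0.109, -0.004], [-0.109, -0.994, 0.003], [-0.005, -0.002, -1.0]]
force: [0.1, -0.4, -0.7]
opening: 0.043
grasp_force: 0.0
```

Emit:
{"name": "drive_tool", "arguments": {"steps": [[0,0.82,0,0,0,0,0],[0,0.82,0,0,0,0,0],[0,0.82,0,0,0,0,0],[0,0.82,0,0,0,0,0]]}}

```text
time_s: 30.3
position: [0.6182, -0.2073, 0.2514]
tcp_rot: [[0.994, -0.107, -0.007], [-0.107, -0.994, 0.004], [-0.007, -0.003, -1.0]]
force: [-0.6, 0.3, 0.3]
opening: 0.006
grasp_force: 0.0
```

Emit:
{"name": "drive_tool", "arguments": {"steps": [[0,0,0,0.3,0,0,0],[0,0,0,0.6,0,0,0],[0,0,0,0.87,0,0,0],[0,0,0,0.87,0,0,0],[0,0,0,0.87,0,0,0]]}}

```text
time_s: 30.8
position: [0.6179, -0.208, 0.1504]
tcp_rot: [[0.994, -0.109, -0.003], [-0.109, -0.994, 0.002], [-0.003, -0.001, -1.0]]
force: [1.2, 0.2, -0.0]
opening: 0.007
grasp_force: 0.0
```

Run:
```python
from h import *
C=lambda x,y,z:((*w(CASE,x/1e3,y/1e3),z/1e3),-6.2)
p=np.array(read_state()['position']);print('case',loc(CASE,p)*1e3)
th=np.radians([90,75,60,45,30,20,10,0]);r=100
pts=np.c_[62.5-r*np.cos(th)+8*np.sin(th)+9.5,th*0+45,52.5+r*np.sin(th)+8*np.cos(th)]
plan(*[C(*q) for q in pts])
```

```text
case [106.92356882  45.13290179]
at [ 0.6179 -0.208   0.1504] F [ 1.2  0.2 -0. ] open 0.6 g 0.0 t 30.8
-> [ 0.591 -0.205  0.152] call [-0.224, 0.001, -0.017] [-0.001, 0.002, -0.001] rows>= 1
-> [ 0.565 -0.202  0.151] call [-0.218, -0.0, 0.011] [0.0, 0.0, 0.0] rows>= 1
-> [ 0.54  -0.2    0.143] call [-0.208, -0.0, 0.067] [0.0, 0.0, 0.0] rows>= 1
-> [ 0.518 -0.197  0.129] call [-0.183, 0.0, 0.119] [0.0, 0.0, 0.0] rows>= 1
-> [ 0.501 -0.195  0.109] call [-0.146, 0.0, 0.162] [0.0, 0.0, 0.0] rows>= 1
-> [ 0.492 -0.194  0.094] call [-0.072, -0.0, 0.127] [0.0, 0.0, 0.0] rows>= 1
-> [ 0.487 -0.194  0.078] call [-0.049, 0.0, 0.137] [0.0, 0.0, 0.0] rows>= 1
-> [ 0.484 -0.194  0.06 ] call [-0.024, -0.0, 0.144] [0.0, 0.0, 0.0] rows>= 1
```

Emit:
{"name": "drive_tool", "arguments": {"steps": [[0,-0.15,0,-0.01,0,0,0],[0,-0.224,0,-0.017,0,0,0],[0,-0.33,0,-0.01,0,0,0],[0,-0.44,0,-0.005,0,0,0],[0,-0.55,0,0.028,0,0,0],[0,-0.65,0,0.06,0,0,0],[0,-0.74,0,0.12,0,0,0],[0,-0.83,0,0.18,0,0,0]]}}

```text
time_s: 31.6
position: [0.5217, -0.1988, 0.132]
tcp_rot: [[0.994, -0.109, 0.005], [-0.109, -0.994, -0.003], [0.006, 0.003, -1.0]]
force: [1.3, 0.0, 0.5]
opening: 0.005
grasp_force: 0.7
```

Emit:
{"name": "drive_tool", "arguments": {"steps": [[0,-0.075,0,0.08,0,0,0],[0,-0.146,0,0.16,0,0,0],[0,-0.182,0,0.225,0,0,0],[0,-0.218,0,0.29,0,0,0],[0,-0.243,0,0.36,0,0,0],[0,-0.267,0,0.426,0,0,0],[0,-0.28,0,0.5,0,0,0],[0,-0.29,0,0.56,0,0,0]]}}

```text
time_s: 32.4
position: [0.4859, -0.1941, 0.0615]
tcp_rot: [[0.994, -0.109, 0.0], [-0.109, -0.994, 0.0], [0.0, -0.0, -1.0]]
force: [0.6, 0.3, 1.4]
opening: 0.003
grasp_force: 0.4
```

Run:
```python
from h import *
plan();p=np.array(read_state()['position']);print('case',loc(CASE,p)*1e3)
cap('scene','s6')
```

```text
at [ 0.4859 -0.1941  0.0615] F [0.6 0.3 1.4] open 0.2 g 0.4 t 32.4
case [-25.75021906  44.67619172]
```

View pics/s6.png

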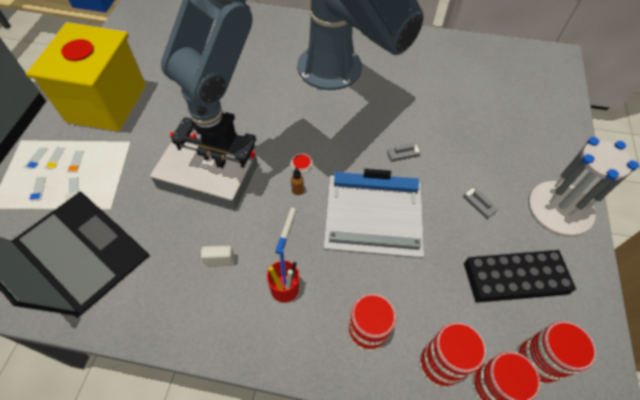

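The lid at (205,172) is down almost flat and the vise at (375,215) is empty. I'll press it fully shut and check the force.

Emit:
{"name": "drive_tool", "arguments": {"steps": [[0,0,0,0.015,0,0,0],[0,0,0,0.03,0,0,0],[0,0,0,0.04,0,0,0],[0,0,0,0.04,0,0,0]]}}

```text
time_s: 32.85
position: [0.4858, -0.1939, 0.0606]
tcp_rot: [[0.994, -0.108, 0.0], [-0.108, -0.994, -0.001], [0.0, 0.001, -1.0]]
force: [-5.3, 2.8, 26.6]
opening: 0.004
grasp_force: 13.4
```

Emit:
{"name": "drive_tool", "arguments": {"steps": [[0,0,0,-0.5,0,0,0],[0,0,0,-1,0,0,0],[0,0,0,-1,0,0,0],[0,0,0,-1,0,0,0]]}}

```text
time_s: 33.25
position: [0.488, -0.1952, 0.1808]
tcp_rot: [[0.994, -0.108, 0.007], [-0.108, -0.994, -0.004], [0.007, 0.004, -1.0]]
force: [0.8, -0.1, -1.0]
opening: 0.004
grasp_force: 0.0
```

Run:
```python
from h import *
p=np.array(read_state()['position']);print('case',loc(CASE,p)*1e3)
c=cap('wrist','w6')
P=cloud(c);L=loc(CASE,P)*1000;z=P[...,2]*1000
for y0 in (-90,-50,30,80):
    m=(abs(L[...,1]-y0)<10)&(z<75)&(z>30)
    for x in (-55,-30,0,30,55):
        k=m&(abs(L[...,0]-x)<5)
        if k.sum(): print(y0,x,np.median(z[k]).round(1),end=' ; ')
print()
C=lambda x,y,z:((*w(CASE,x/1e3,y/1e3),z/1e3),-6.2)
hsv=cv2.cvtColor(c['color'],cv2.COLOR_BGR2HSV);r=((hsv[...,0]<5)|(hsv[...,0]>175))&(hsv[...,1]>120)&(hsv[...,2]>60)&(z>60)&(z<95)&(L[...,0]<-40)&(L[...,0]>-120)&(abs(L[...,1])<150)
for s in (1,-1):
    q=L[r&(L[...,1]*s>0)].astype(np.float32)
    if len(q)>20: print('red',s,len(q),cv2.minAreaRect(q))
plan(C(-105,130,140),C(-105,105,140),C(-105,105,69))
```

```text
case [-23.59981833  43.83249671]
-90 -55 60.3 ; -90 -30 60.2 ; -90 0 60.1 ; -90 30 59.9 ; -90 55 59.9 ; -50 -55 60.3 ; -50 -30 60.2 ; -50 0 60.3 ; -50 30 60.1 ; -50 55 60.0 ; 30 -55 60.3 ; 30 -30 60.2 ; 30 0 60.2 ; 30 30 60.2 ; 30 55 60.0 ; 80 -55 60.2 ; 80 -30 60.3 ; 80 0 60.2 ; 80 30 60.1 ; 80 55 59.9 ; 
red -1 1148 ((-73.42504119873047, -91.06932830810547), (16.43600082397461, 56.124786376953125), 12.410867691040039)
at [ 0.4866 -0.1943  0.1788] F [0.4 1.2 0.1] open 0.4 g 0.0 t 33.3
-> [ 0.416 -0.101  0.14 ] call [-0.334, -0.356, 0.16] [0.001, -0.002, -0.0] rows>= 2
-> [ 0.416 -0.101  0.14 ] call [-0.333, -0.356, 0.162] [0.0, -0.0, -0.0] rows>= 2
-> [ 0.414 -0.126  0.14 ] call [-0.0, 0.208, 0.0] [0.0, 0.0, 0.0] rows>= 1
-> [ 0.414 -0.126  0.069] call [0.0, 0.0, 0.592] [0.0, 0.0, 0.0] rows>= 2
```

The lid is shut, flat at 60.3 mm, after meeting 26 N on the press. Next is the left turnbutton.

Emit:
{"name": "drive_tool", "arguments": {"steps": [[0,-0.67,-0.52,0,0,0,0],[0,-0.67,-0.52,0,0,0,0],[0,-0.67,-0.52,0,0,0,0],[0,-0.67,-0.52,0.32,0,0,0],[0,-0.67,-0.52,0.32,0,0,0]]}}

```text
time_s: 33.8
position: [0.4091, -0.121, 0.1354]
tcp_rot: [[0.994, -0.108, -0.01], [-0.108, -0.994, 0.006], [-0.011, -0.005, -1.0]]
force: [-0.4, 0.1, -0.3]
opening: 0.005
grasp_force: 0.0
```

```bash
cat >> h.py <<'E'
C=lambda x,y,z:((*w(CASE,x/1e3,y/1e3),z/1e3),-6.2)
def sweep(s,phis=(90,75,60,45,30,15,0,-4),r=42,z=69):
    ph=np.radians(phis);d=7+np.abs(np.sin(ph))*9.5+np.abs(np.cos(ph))*15
    x=-79.5+r*np.cos(ph)-d*np.sin(ph);y=s*(62+r*np.sin(ph)+d*np.cos(ph))
    print(np.c_[x,y].round(1).tolist());plan(*[C(a,b,z) for a,b in zip(x,y)])
E
python3 - <<'E'
from h import *
p=np.array(read_state()['position']);print('case',loc(CASE,p)*1e3)
f=np.load('t0.npz');P=f['P'];L=loc(CASE,P)*1000;z=P[...,2]*1000;c=f['c'];hsv=cv2.cvtColor(c,cv2.COLOR_BGR2HSV)
r=((hsv[...,0]<5)|(hsv[...,0]>175))&(hsv[...,1]>120)&(z>60)&(z<95)&(L[...,0]<-40)&(L[...,0]>-120)&(abs(L[...,1])<150)
for s in (1,-1): print(cv2.minAreaRect(L[r&(L[...,1]*s>0)].astype(np.float32)))
plan(C(-106,106,140),C(-106,106,69))
E
```

```text
case [-110.04761706  109.03452588]
((-78.07806396484375, 86.13602447509766), (66.6823959350586, 20.323911666870117), 86.76718139648438)
((-75.41413116455078, -83.73538208007812), (17.995107650756836, 67.06925964355469), 12.880159378051758)
at [ 0.4091 -0.121   0.1354] F [-0.4  0.1 -0.3] open 0.4 g 0.0 t 33.8
-> [ 0.413 -0.124  0.14 ] call [0.033, 0.025, -0.039] [-0.003, 0.007, -0.0] rows>= 1
-> [ 0.413 -0.124  0.069] call [0.0, 0.0, 0.592] [0.0, 0.0, 0.0] rows>= 2
```

Emit:
{"name": "drive_tool", "arguments": {"steps": [[0,0.01,0.03,0.3,0,0,0],[0,0.01,0.03,0.5,0,0,0],[0,0.01,0.03,0.55,0,0,0],[0,0.01,0.03,0.55,0,0,0]]}}

```text
time_s: 34.2
position: [0.4129, -0.1267, 0.0725]
tcp_rot: [[0.994, -0.109, -0.003], [-0.109, -0.994, 0.002], [-0.003, -0.001, -1.0]]
force: [-1.1, 0.1, -0.4]
opening: 0.003
grasp_force: 0.0
```

Run:
```python
from h import *
sweep(1)
```

```text
[[-96.0, 104.0], [-88.0, 107.8], [-78.2, 109.7], [-67.0, 108.9], [-55.5, 104.4], [-45.1, 96.0], [-37.5, 84.0], [-36.0, 81.6]]
at [ 0.4129 -0.1267  0.0725] F [-1.1  0.1 -0.4] open 0.3 g 0.0 t 34.2
-> [ 0.422 -0.128  0.069] call [0.08, -0.002, 0.029] [-0.001, 0.002, -0.0] rows>= 1
-> [ 0.431 -0.125  0.069] call [0.067, -0.031, 0.0] [0.0, 0.0, 0.0] rows>= 1
-> [ 0.441 -0.124  0.069] call [0.082, -0.016, 0.0] [0.0, 0.0, 0.0] rows>= 1
-> [ 0.452 -0.126  0.069] call [0.093, 0.007, 0.0] [0.0, 0.0, 0.0] rows>= 1
-> [ 0.463 -0.131  0.069] call [0.096, 0.037, 0.0] [0.0, 0.0, 0.0] rows>= 1
-> [ 0.472 -0.141  0.069] call [0.086, 0.07, 0.0] [0.0, 0.0, 0.0] rows>= 1
-> [ 0.478 -0.154  0.069] call [0.064, 0.1, 0.0] [0.0, 0.0, 0.0] rows>= 1
-> [ 0.48  -0.156  0.069] call [0.012, 0.02, 0.0] [0.0, 0.0, 0.0] rows>= 1
```

Emit:
{"name": "drive_tool", "arguments": {"steps": [[0,0.08,0,0.03,0,0,0],[0,0.15,-0.03,0.03,0,0,0],[0,0.23,-0.05,0.03,0,0,0],[0,0.32,-0.04,0.03,0,0,0],[0,0.37,-0.02,0.03,0,0,0],[0,0.42,0,0.03,0,0,0],[0,0.46,0.03,0.03,0,0,0],[0,0.5,0.065,0.03,0,0,0]]}}

```text
time_s: 35.0
position: [0.4725, -0.1415, 0.0695]
tcp_rot: [[0.994, -0.109, -0.0], [-0.109, -0.994, 0.0], [-0.0, -0.0, -1.0]]
force: [-1.2, 0.5, -0.3]
opening: 0.001
grasp_force: 0.4
```

Emit:
{"name": "drive_tool", "arguments": {"steps": [[0,0.03,0.05,0,0,0,0],[0,0.06,0.1,0,0,0,0],[0,0.07,0.12,0,0,0,0],[0,0.07,0.13,0,0,0,0]]}}

```text
time_s: 35.4
position: [0.4796, -0.1584, 0.0696]
tcp_rot: [[0.994, -0.109, 0.001], [-0.109, -0.994, -0.001], [0.001, 0.0, -1.0]]
force: [0.8, 0.7, -0.1]
opening: 0.004
grasp_force: 0.4
```

Run:
```python
from h import *
p=np.array(read_state()['position']);print('case',loc(CASE,p)*1e3);plan()
cap('scene','s7');c=cap('top')
P=cloud(c);L=loc(CASE,P)*1000;z=P[...,2]*1000;hsv=cv2.cvtColor(c['color'],cv2.COLOR_BGR2HSV)
r=((hsv[...,0]<5)|(hsv[...,0]>175))&(hsv[...,1]>120)&(z>60)&(z<95)&(L[...,0]<0)&(L[...,0]>-120)&(abs(L[...,1])<150)
for s in (1,-1):
    q=L[r&(L[...,1]*s>0)].astype(np.float32)
    if len(q)>3: print(len(q),cv2.minAreaRect(q))
```

```text
case [-35.91606445  79.44238507]
at [ 0.4796 -0.1584  0.0696] F [ 0.8  0.7 -0.1] open 0.4 g 0.4 t 35.4
96 ((-72.09320831298828, -88.59134674072266), (16.088621139526367, 55.802406311035156), 20.060134887695312)
```

Emit:
{"name": "drive_tool", "arguments": {"steps": [[0,0,0.02,0,0,0,0],[0,0,0.04,0,0,0,0],[0,0,0.04,0,0,0,0]]}}

```text
time_s: 35.8
position: [0.4787, -0.1612, 0.0696]
tcp_rot: [[0.994, -0.11, 0.001], [-0.11, -0.994, 0.002], [0.0, -0.002, -1.0]]
force: [3.5, 5.8, 0.7]
opening: 0.007
grasp_force: 2.9
```

Emit:
{"name": "drive_tool", "arguments": {"steps": [[0,0,0.02,0,0,0,0],[0,0,0.03,0,0,0,0],[0,0,0.03,0,0,0,0]]}}

```text
time_s: 36.1
position: [0.4786, -0.1614, 0.0696]
tcp_rot: [[0.994, -0.112, 0.001], [-0.112, -0.994, 0.007], [0.0, -0.007, -1.0]]
force: [7.6, 16.9, 2.5]
opening: 0.006
grasp_force: 8.7
```

The left button is hard against its stop: 17 N with no further motion. Now backing off and moving to the right one.

Emit:
{"name": "drive_tool", "arguments": {"steps": [[0,0,-0.1,0,0,0,0],[0,0,-0.15,0,0,0,0],[0,0,-0.15,-0.5,0,0,0],[0,0,-0.15,-0.8,0,0,0],[0,0,-0.15,-0.8,0,0,0]]}}

```text
time_s: 36.6
position: [0.4837, -0.1504, 0.1706]
tcp_rot: [[0.994, -0.108, 0.011], [-0.108, -0.994, -0.007], [0.011, 0.006, -1.0]]
force: [0.6, 0.4, 0.8]
opening: 0.004
grasp_force: 0.0
```

Run:
```python
from h import *
plan(C(-118,-108,165),C(-118,-108,72))
c=cap('wrist');P=cloud(c);L=loc(CASE,P)*1000;z=P[...,2]*1000;hsv=cv2.cvtColor(c['color'],cv2.COLOR_BGR2HSV)
r=((hsv[...,0]<5)|(hsv[...,0]>175))&(hsv[...,1]>120)&(z>60)&(z<95)&(L[...,0]<0)&(L[...,0]>-120)&(abs(L[...,1])<150)
for s in (1,-1):
    q=L[r&(L[...,1]*s>0)].astype(np.float32)
    if len(q)>3: print(len(q),cv2.minAreaRect(q))
```

```text
at [ 0.4837 -0.1504  0.1706] F [0.6 0.4 0.8] open 0.4 g 0.0 t 36.6
-> [ 0.378 -0.336  0.165] call [-0.356, 0.816, 0.024] [0.004, -0.007, 0.0] rows>= 3
-> [ 0.378 -0.336  0.165] call [-0.356, 0.816, 0.023] [0.0, -0.0, 0.0] rows>= 3
-> [ 0.378 -0.336  0.072] call [0.0, 0.0, 0.775] [0.0, 0.0, 0.0] rows>= 2
869 ((-49.33946228027344, 59.92775344848633), (15.703990936279297, 51.13577651977539), 88.3610610961914)
1709 ((-76.4837417602539, -85.65667724609375), (22.1782283782959, 68.53297424316406), 13.988656044006348)
```

Emit:
{"name": "drive_tool", "arguments": {"steps": [[0,-0.35,0.81,0,0,0,0],[0,-0.35,0.81,0,0,0,0],[0,-0.35,0.81,0,0,0,0],[0,-0.35,0.81,0,0,0,0]]}}

```text
time_s: 37.05
position: [0.4263, -0.241, 0.1644]
tcp_rot: [[0.994, -0.112, -0.002], [-0.112, -0.994, 0.002], [-0.002, -0.001, -1.0]]
force: [-0.1, 0.6, 0.0]
opening: 0.004
grasp_force: 0.0
```

Emit:
{"name": "drive_tool", "arguments": {"steps": [[0,-0.35,0.81,0,0,0,0],[0,-0.35,0.81,0,0,0,0],[0,-0.35,0.81,0,0,0,0],[0,-0.35,0.81,0,0,0,0]]}}

```text
time_s: 37.45
position: [0.3751, -0.332, 0.1648]
tcp_rot: [[0.994, -0.11, -0.001], [-0.11, -0.994, 0.002], [-0.001, -0.002, -1.0]]
force: [0.5, 0.0, 0.5]
opening: 0.008
grasp_force: 0.0
```

Emit:
{"name": "drive_tool", "arguments": {"steps": [[0,0,0,0.3,0,0,0],[0,0,0,0.6,0,0,0],[0,0,0,0.8,0,0,0],[0,0,0,0.8,0,0,0],[0,0,0,0.8,0,0,0]]}}

```text
time_s: 37.95
position: [0.376, -0.3304, 0.0694]
tcp_rot: [[0.994, -0.106, -0.001], [-0.106, -0.994, 0.002], [-0.001, -0.002, -1.0]]
force: [0.3, -0.5, -0.2]
opening: 0.005
grasp_force: 0.0
```

Run:
```python
from h import *
p=np.array(read_state()['position']);print('case',loc(CASE,p)*1e3)
sweep(-1)
```

```text
case [-120.32553549 -102.65643948]
[[-96.0, -104.0], [-88.0, -107.8], [-78.2, -109.7], [-67.0, -108.9], [-55.5, -104.4], [-45.1, -96.0], [-37.5, -84.0], [-36.0, -81.6]]
at [ 0.376  -0.3304  0.0694] F [ 0.3 -0.5 -0.2] open 0.4 g 0.0 t 37.95
-> [ 0.4   -0.334  0.069] call [0.203, 0.012, 0.003] [-0.001, 0.001, 0.001] rows>= 1
-> [ 0.408 -0.339  0.069] call [0.067, 0.031, 0.0] [0.0, 0.0, 0.0] rows>= 1
-> [ 0.417 -0.342  0.069] call [0.082, 0.016, 0.0] [0.0, 0.0, 0.0] rows>= 1
-> [ 0.428 -0.342  0.069] call [0.093, -0.007, 0.0] [0.0, 0.0, 0.0] rows>= 1
-> [ 0.44  -0.339  0.069] call [0.096, -0.037, 0.0] [0.0, 0.0, 0.0] rows>= 1
-> [ 0.451 -0.332  0.069] call [0.086, -0.07, 0.0] [0.0, 0.0, 0.0] rows>= 1
-> [ 0.46  -0.321  0.069] call [0.064, -0.1, 0.0] [0.0, 0.0, 0.0] rows>= 1
-> [ 0.462 -0.319  0.069] call [0.012, -0.02, 0.0] [0.0, 0.0, 0.0] rows>= 1
```

Emit:
{"name": "drive_tool", "arguments": {"steps": [[0,0.2,0.02,0,0,0,0],[0,0.27,0.045,0,0,0,0],[0,0.35,0.06,0,0,0,0],[0,0.44,0.05,0,0,0,0],[0,0.49,0.035,0,0,0,0],[0,0.54,0.015,0,0,0,0],[0,0.585,-0.02,0,0,0,0],[0,0.63,-0.055,0,0,0,0]]}}

```text
time_s: 38.75
position: [0.4515, -0.3335, 0.0695]
tcp_rot: [[0.994, -0.109, -0.0], [-0.109, -0.994, 0.0], [-0.0, -0.0, -1.0]]
force: [-1.2, -0.7, -0.6]
opening: 0.002
grasp_force: 0.4
```

Emit:
{"name": "drive_tool", "arguments": {"steps": [[0,0.03,-0.05,0,0,0,0],[0,0.06,-0.1,0,0,0,0],[0,0.07,-0.13,0,0,0,0],[0,0.07,-0.15,0,0,0,0],[0,0.07,-0.165,0,0,0,0],[0,0.07,-0.165,0,0,0,0]]}}

```text
time_s: 39.35
position: [0.4622, -0.3164, 0.0697]
tcp_rot: [[0.994, -0.108, 0.001], [-0.108, -0.994, -0.003], [0.002, 0.002, -1.0]]
force: [-0.2, -4.3, -0.5]
opening: 0.005
grasp_force: 1.9
```

Emit:
{"name": "drive_tool", "arguments": {"steps": [[0,0,-0.01,0,0,0,0],[0,0,-0.02,0,0,0,0],[0,0,-0.02,0,0,0,0]]}}

```text
time_s: 39.65
position: [0.4623, -0.3163, 0.0698]
tcp_rot: [[0.994, -0.107, 0.001], [-0.107, -0.994, -0.006], [0.002, 0.006, -1.0]]
force: [-2.6, -9.2, -3.2]
opening: 0.004
grasp_force: 4.7
```

Run:
```python
from h import *
p=np.array(read_state()['position']);print('case',loc(CASE,p)*1e3);plan()
```

```text
case [-36.05294343 -79.34441702]
at [ 0.4623 -0.3163  0.0698] F [-2.6 -9.2 -3.2] open 0.4 g 4.7 t 39.65
```

Emit:
{"name": "drive_tool", "arguments": {"steps": [[0,0,-0.02,0,0,0,0],[0,0,-0.02,0,0,0,0],[0,0,-0.02,0,0,0,0]]}}

```text
time_s: 39.95
position: [0.4624, -0.3162, 0.0699]
tcp_rot: [[0.994, -0.107, 0.001], [-0.107, -0.994, -0.01], [0.002, 0.009, -1.0]]
force: [-4.4, -14.3, -4.9]
opening: 0.007
grasp_force: 7.4
```

Emit:
{"name": "drive_tool", "arguments": {"steps": [[0,0,0.12,0,0,0,0],[0,0,0.18,0,0,0,0],[0,0,0.18,-0.5,0,0,0],[0,0,0.18,-0.9,0,0,0],[0,0,0.18,-0.9,0,0,0]]}}

```text
time_s: 40.45
position: [0.4626, -0.3339, 0.1827]
tcp_rot: [[0.994, -0.109, 0.007], [-0.109, -0.994, -0.006], [0.008, 0.005, -1.0]]
force: [-0.4, -0.2, 0.3]
opening: 0.005
grasp_force: 0.0
```

Emit:
{"name": "drive_tool", "arguments": {"steps": [[0,-0.5,-0.85,0,0,0,0],[0,-0.5,-0.85,0,0,0,0],[0,-0.5,-0.85,0,0,0,0],[0,-0.5,-0.85,0,0,0,0]]}}

```text
time_s: 40.85
position: [0.4088, -0.2197, 0.177]
tcp_rot: [[0.994, -0.107, -0.004], [-0.107, -0.994, 0.004], [-0.004, -0.004, -1.0]]
force: [1.0, -0.6, -0.2]
opening: 0.01
grasp_force: 0.0
```

Run:
```python
from h import *
cap('wrist','w8')
hp=np.array([.4279,.2060])
plan(((.40,-.05,.2),96.5),((*hp,.16),96.5),((*hp,.052),96.5))
```

```text
at [ 0.4108 -0.2225  0.1775] F [ 0.7  0.1 -0.1] open 0.2 g 0.0 t 40.9
-> [ 0.4  -0.05  0.2 ] call [-0.122, -0.71, -0.093] [-0.001, -0.0, -1.194] rows>= 12
-> [ 0.4  -0.05  0.2 ] call [0.719, 0.037, -0.094] [-0.0, -0.0, -0.0] rows>= 2
-> [0.428 0.206 0.16 ] call [0.698, 0.158, 0.111] [0.0, 0.0, 0.0] rows>= 2
-> [0.428 0.206 0.16 ] call [0.698, 0.158, 0.111] [0.0, 0.0, 0.0] rows>= 2
-> [0.428 0.206 0.16 ] call [0.698, 0.158, 0.111] [0.0, 0.0, 0.0] rows>= 2
-> [0.428 0.206 0.052] call [0.0, 0.0, 0.9] [0.0, 0.0, 0.0] rows>= 3
```

View pics/w8.png

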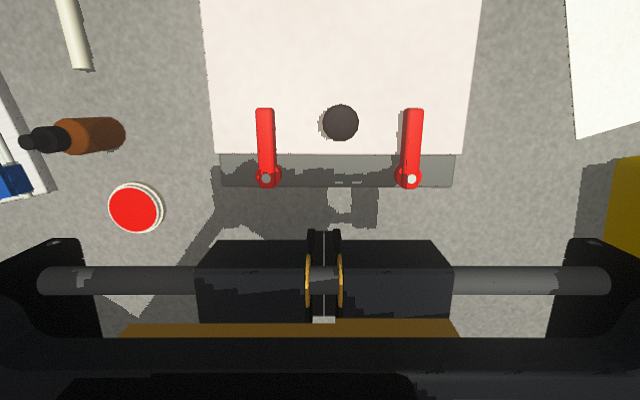

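Both red wings lie across the lid's front edge, at (265,147) and (411,147). Now back to the jaw.

Emit:
{"name": "drive_tool", "arguments": {"steps": [[30,-0.12,-0.7,-0.1,0,0,-0.65],[30,-0.12,-0.7,-0.1,0,0,-0.65],[30,-0.12,-0.7,-0.1,0,0,-0.65],[30,-0.12,-0.7,-0.1,0,0,-0.65],[30,-0.12,-0.7,-0.1,0,0,-0.65],[30,-0.12,-0.7,-0.1,0,0,-0.65],[30,-0.12,-0.7,-0.1,0,0,-0.65],[30,-0.12,-0.7,-0.1,0,0,-0.65]]}}

```text
time_s: 41.7
position: [0.4076, -0.1404, 0.1895]
tcp_rot: [[0.649, 0.761, 0.001], [0.761, -0.649, -0.001], [0.0, 0.002, -1.0]]
force: [0.2, -0.3, -0.3]
opening: 0.342
grasp_force: 0.0
```

Emit:
{"name": "drive_tool", "arguments": {"steps": [[30,0.5,-0.5,0,0,0,-0.545],[30,0.5,-0.5,0,0,0,-0.545],[30,0.5,-0.5,0,0,0,-0.545],[30,0.5,-0.5,0,0,0,-0.545],[30,0.5,-0.5,0,0,0,-0.545],[30,0.5,-0.5,0,0,0,-0.545],[30,0.5,-0.5,0,0,0,-0.545],[30,0.5,-0.5,0,0,0,-0.545]]}}

```text
time_s: 42.5
position: [0.4, -0.0548, 0.1895]
tcp_rot: [[-0.11, 0.994, 0.001], [0.994, 0.11, -0.0], [-0.0, 0.001, -1.0]]
force: [0.4, 0.2, -0.6]
opening: 0.349
grasp_force: 0.0
```

Run:
```python
from h import *
c=cap('top');P=cloud(c);L=loc(VISE,P)*1000;z=P[...,2]*1000
m=(z>58)&(z<85)&(abs(L[...,1])<50)&(L[...,0]>-150)&(L[...,0]<-50)
print(m.sum(), P[m].mean(0) if m.any() else '', L[m].mean(0))
hp=np.array([.4279,.2060])
plan(((*hp,.16),96.5),((*hp,.052),96.5))
```

```text
116 [0.42965226 0.20433    0.0722006 ] [-121.39957329   -0.6312363 ]
at [ 0.3999 -0.0547  0.1895] F [ 0.2 -0.  -0.2] open 30.3 g 0.0 t 42.55
-> [0.428 0.206 0.16 ] call [0.711, 0.157, 0.082] [0.0, 0.0, -0.002] rows>= 2
-> [0.428 0.206 0.16 ] call [0.711, 0.159, 0.082] [0.0, 0.0, -0.0] rows>= 2
-> [0.428 0.206 0.16 ] call [0.711, 0.159, 0.082] [0.0, 0.0, -0.0] rows>= 2
-> [0.428 0.206 0.052] call [0.0, 0.0, 0.9] [0.0, 0.0, 0.0] rows>= 3
```

Emit:
{"name": "drive_tool", "arguments": {"steps": [[30,0.71,0.16,0,0,0,0],[30,0.71,0.16,0,0,0,0],[30,0.71,0.16,0,0,0,0],[30,0.71,0.16,0,0,0,0]]}}

```text
time_s: 42.95
position: [0.4089, 0.0329, 0.1896]
tcp_rot: [[-0.114, 0.993, 0.0], [0.993, 0.114, -0.0], [-0.0, 0.0, -1.0]]
force: [-0.1, 0.2, -0.8]
opening: 0.346
grasp_force: 0.0
```

Emit:
{"name": "drive_tool", "arguments": {"steps": [[30,0.71,0.16,0.12,0,0,0],[30,0.71,0.16,0.12,0,0,0],[30,0.71,0.16,0.12,0,0,0],[30,0.71,0.16,0.12,0,0,0]]}}

```text
time_s: 43.35
position: [0.4184, 0.1189, 0.1749]
tcp_rot: [[-0.113, 0.994, -0.0], [0.994, 0.113, -0.001], [-0.001, -0.001, -1.0]]
force: [0.6, -0.6, -0.1]
opening: 0.34
grasp_force: 0.0
```

Emit:
{"name": "drive_tool", "arguments": {"steps": [[30,0.71,0.16,0.12,0,0,0],[30,0.71,0.16,0.12,0,0,0],[30,0.71,0.16,0.12,0,0,0],[30,0.71,0.16,0.12,0,0,0]]}}

```text
time_s: 43.75
position: [0.4279, 0.2051, 0.1607]
tcp_rot: [[-0.113, 0.994, -0.0], [0.994, 0.113, -0.001], [-0.001, -0.0, -1.0]]
force: [-0.4, -0.5, -0.8]
opening: 0.347
grasp_force: 0.0
```

Run:
```python
from h import *
plan(((.4285,.2055,.052),96.5))
```

```text
at [0.4279 0.2051 0.1607] F [-0.4 -0.5 -0.8] open 30.2 g 0.0 t 43.75
-> [0.428 0.206 0.052] call [0.004, 0.006, 0.906] [-0.0, 0.0, -0.0] rows>= 3
```

Emit:
{"name": "drive_tool", "arguments": {"steps": [[30,0,0.005,0.4,0,0,0],[30,0,0.005,0.7,0,0,0],[30,0,0.005,0.9,0,0,0],[30,0,0.005,0.9,0,0,0],[30,0,0.005,0.9,0,0,0]]}}

```text
time_s: 44.25
position: [0.4286, 0.2048, 0.0531]
tcp_rot: [[-0.11, 0.994, -0.001], [0.994, 0.11, -0.0], [-0.0, -0.001, -1.0]]
force: [-0.6, 0.3, 0.5]
opening: 0.341
grasp_force: 0.0
```

Emit:
{"name": "drive_tool", "arguments": {"steps": [[0,0,0,0,0,0,0],[0,0,0,0,0,0,0],[0,0,0,0,0,0,0],[0,0,0,0,0,0,0],[0,0,0,0,0,0,0]]}}

```text
time_s: 44.75
position: [0.4284, 0.2062, 0.0538]
tcp_rot: [[-0.113, 0.994, 0.001], [0.994, 0.113, -0.0], [-0.0, 0.001, -1.0]]
force: [-1.3, -1.5, 7.6]
opening: 0.133
grasp_force: 30.0
```

Emit:
{"name": "drive_tool", "arguments": {"steps": [[0,0,0.1,0,0,0,0],[0,0,0.2,0,0,0,0],[0,0,0.3,0,0,0,0],[0,0,0.38,0,0,0,0],[0,0,0.43,0,0,0,0],[0,0,0.46,0,0,0,0],[0,0,0.48,0,0,0,0],[0,0,0.48,0,0,0,0]]}}

```text
time_s: 45.55
position: [0.4825, 0.2123, 0.0538]
tcp_rot: [[-0.113, 0.994, -0.006], [0.994, 0.113, -0.001], [-0.001, -0.006, -1.0]]
force: [-6.1, -2.4, 10.1]
opening: 0.136
grasp_force: 30.0
```

Emit:
{"name": "drive_tool", "arguments": {"steps": [[0,0,0.02,0,0,0,0],[0,0,0.03,0,0,0,0],[0,0,0.03,0,0,0,0]]}}

```text
time_s: 45.85
position: [0.4824, 0.2123, 0.0537]
tcp_rot: [[-0.114, 0.993, -0.013], [0.994, 0.114, -0.003], [-0.001, -0.013, -1.0]]
force: [-11.8, -2.9, 15.6]
opening: 0.136
grasp_force: 30.1
```

Emit:
{"name": "drive_tool", "arguments": {"steps": [[0,0,-0.04,0,0,0,0],[30,0,-0.04,0,0,0,0],[30,0,-0.04,0,0,0,0],[30,0,-0.04,0,0,0,0],[30,0,-0.04,-0.5,0,0,0],[30,0,-0.04,-1,0,0,0],[30,0,-0.04,-1,0,0,0],[30,0,-0.04,-1,0,0,0]]}}

```text
time_s: 46.65
position: [0.4872, 0.2133, 0.1761]
tcp_rot: [[-0.113, 0.994, 0.008], [0.994, 0.113, 0.002], [0.001, 0.008, -1.0]]
force: [0.3, 0.1, -0.0]
opening: 0.346
grasp_force: 0.0
```

Emit:
{"name": "drive_tool", "arguments": {"steps": [[30,-0.4,-0.7,-0.5,0,0,0],[30,-0.4,-0.7,-0.5,0,0,0],[30,-0.4,-0.7,-0.5,0,0,0],[30,-0.4,-0.7,-0.5,0,0,0]]}}

```text
time_s: 47.05
position: [0.4053, 0.1549, 0.2329]
tcp_rot: [[-0.111, 0.994, 0.0], [0.994, 0.111, 0.0], [0.0, 0.0, -1.0]]
force: [1.1, 1.2, -0.4]
opening: 0.342
grasp_force: 0.0
```

Run:
```python
from h import *
c=cap('top','t9');P=cloud(c);L=loc(VISE,P)*1000;z=P[...,2]*1000
m=(z>58)&(z<85)&(abs(L[...,1])<50)&(L[...,0]>-150)&(L[...,0]<-40)
print('rib',m.sum(), L[m].mean(0))
L=loc(CASE,P)*1000;hsv=cv2.cvtColor(c['color'],cv2.COLOR_BGR2HSV)
r=((hsv[...,0]<5)|(hsv[...,0]>175))&(hsv[...,1]>120)&(z>55)&(z<95)&(L[...,0]<0)&(L[...,0]>-120)&(abs(L[...,1])<150)
for s in (1,-1): print(cv2.minAreaRect(L[r&(L[...,1]*s>0)].astype(np.float32)))
plan()
```

```text
rib 77 [-67.65213076  -1.86014528]
((-57.08229064941406, 65.54905700683594), (63.922157287597656, 21.275371551513672), 4.534731864929199)
((-57.57715606689453, -62.1943244934082), (18.429861068725586, 64.96221160888672), 88.3464584350586)
at [0.4068 0.1554 0.2326] F [0.2 0.2 0.4] open 29.9 g 0.0 t 47.1
```

View pics/t9.png

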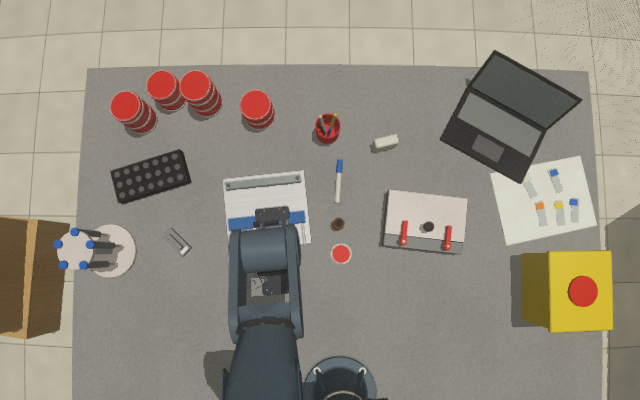

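The top view shows the jaw shut at (266,220), the lid shut at (425,222), and both wings across at (404,233) and (448,238). The other items are where they were. The left wing reads about 4.5° off at this coarse scale, so I'll check it from the wrist camera.

Emit:
{"name": "drive_tool", "arguments": {"steps": [[30,-0.98,0,0,0,0,0.65],[30,-0.98,0,0,0,0,0.65],[30,-0.98,0,0,0,0,0.65],[30,-0.98,0,0,0,0,0.65],[30,-0.98,0,0,0,0,0.65],[30,-0.98,0,0,0,0,0.65],[30,-0.98,0,0,0,0,0.65],[30,-0.98,0,0,0,0,0.65]]}}

```text
time_s: 47.9
position: [0.4209, 0.0387, 0.2316]
tcp_rot: [[0.759, 0.651, -0.001], [0.651, -0.759, 0.0], [-0.0, -0.001, -1.0]]
force: [0.5, -0.6, -0.5]
opening: 0.343
grasp_force: 0.0
```

Emit:
{"name": "drive_tool", "arguments": {"steps": [[30,-0.69,0.69,0,0,0,0.54],[30,-0.69,0.69,0,0,0,0.54],[30,-0.69,0.69,0,0,0,0.54],[30,-0.69,0.69,0,0,0,0.54],[30,-0.69,0.69,0,0,0,0.54],[30,-0.69,0.69,0,0,0,0.54],[30,-0.69,0.69,0,0,0,0.54],[30,-0.69,0.69,0,0,0,0.54]]}}

```text
time_s: 48.7
position: [0.4111, -0.0782, 0.2322]
tcp_rot: [[0.995, -0.098, -0.0], [-0.098, -0.995, 0.0], [-0.0, -0.0, -1.0]]
force: [-0.0, -0.1, 0.4]
opening: 0.343
grasp_force: 0.0
```

Emit:
{"name": "drive_tool", "arguments": {"steps": [[30,0,0.98,0,0,0,0],[30,0,0.98,0,0,0,0],[30,0,0.98,0,0,0,0],[30,0,0.98,0,0,0,0],[30,0,0.98,0,0,0,0]]}}

```text
time_s: 49.2
position: [0.3985, -0.1948, 0.2323]
tcp_rot: [[0.995, -0.101, -0.001], [-0.101, -0.995, 0.001], [-0.001, -0.001, -1.0]]
force: [0.4, -0.0, -0.4]
opening: 0.347
grasp_force: 0.0
```

Run:
```python
from h import *
plan()
c=cap('wrist','w10');P=cloud(c);L=loc(CASE,P)*1000;z=P[...,2]*1000;hsv=cv2.cvtColor(c['color'],cv2.COLOR_BGR2HSV)
r=((hsv[...,0]<5)|(hsv[...,0]>175))&(hsv[...,1]>120)&(z>78)&(z<86)&(L[...,0]<0)&(L[...,0]>-120)&(abs(L[...,1])<150)
for s in (1,-1):
    k=L[r&(L[...,1]*s>0)]
    if len(k)<50: print('few');continue
    q=k[(k[:,0]>-65)];print(len(q),cv2.minAreaRect(k.astype(np.float32)),'slope deg',np.degrees(np.arctan(np.polyfit(q[:,0],q[:,1],1)[0])),'y',q[:,1].mean())
m=(z>58)&(z<63)&(abs(L[...,0])<100)&(abs(L[...,1])<130)
q=L[m];f=[]
for x in range(-55,50,5):
    t=q[abs(q[:,0]-x)<2.5]
    if len(t)>20: f.append((x,t[:,1].min(),t[:,1].max()))
f=np.array(f);print('lid edge slopes',[np.degrees(np.arctan(np.polyfit(f[:,0],f[:,i],1)[0])).round(2) for i in(1,2)],f.mean(0))
```

```text
at [ 0.3985 -0.1948  0.2323] F [ 0.4 -0.  -0.4] open 30.2 g 0.0 t 49.2
591 ((-58.01146697998047, 58.16874694824219), (17.61541175842285, 67.75655364990234), 89.82909393310547) slope deg 0.8854261598079834 y 59.68255826528514
587 ((-58.72803497314453, -63.618064880371094), (66.8621826171875, 14.617121696472168), 0.030461078509688377) slope deg -0.35677288584023914 y -62.942654183560734
lid edge slopes [np.float64(-0.86), np.float64(-0.35)] [  -5.         -114.32647277  110.16724039]
```

```bash
python3 -c "
from h import *
print(order.hand_in())"
```

```text
the job is handed in; nothing more can be done
None
```

I handed the job in at about 49 s: the three boxes that were there (green, blue, orange) lie side by side in the case, the lid is shut and then both turnbuttons turned to their stops, and the vise jaw is fully closed.

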